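# Weigh the parcel goods and print the label

### The job

Weigh the goods for a parcel on the letter balance: draw the slim gift box out from under the two paperbacks without lifting or toppling them, so that they settle flat in their wooden frame, and put it with every other item to be posted (of trinket tin, wooden doll, vase and scent flask, those that are there) on the balance's square left-hand pan. Load steel weights on the round right-hand pan, and only there, until the beam stands level, then press the label printer's button fully down and let it go, leaving the load level on the balance; leave the tape roll, mug and glasses case where they are.

Things in the scene. Friction and masses are not known exactly. Their poses are not given: they have to be found in the camera images.
- balance: two-pan letter balance, fixed; white housing 130 (x) by 360 (y) by 36 mm high; origin under its centre on the table, y towards the left pan (the robot's left), x away from the robot. A post in the middle (30 mm wide) rises to 135 mm with a pointer before a white plate, centre mark = level
- beam (a joint): tilt of the balance's beam, rad: 0 level (also when empty), positive = left pan lower. 60 g of excess on one side tilts it 0.061 rad (that pan sinks 7.7 mm) and it stops at about +-0.14 rad (up to 0.155 under heavy load), so beyond about 135 g of difference it reads the stop. Settles in about 1 s
- pan_left_centre (a point): centre of the square left pan's floor (top face), about 80 mm above the table and 125 mm from the balance's middle; the pan is 172 mm (balance x) by 160 mm (balance y) with a rim 7 mm high; it stays horizontal while rising or sinking, and where things stand on it does not alter the reading
- pan_right_centre (a point): centre of the round right pan's floor (top face), same height when level, 170 mm across, rim 7 mm high; also stays horizontal
- frame: low wooden book frame fixed on the table, open below and above, 132 (x) by 172 (y) mm; origin on the table at its centre; back wall at +x and two stubs at the front corners, 50 mm high, hold the books back; side walls 30 mm high; between the front stubs (outer faces at x = -66 mm) is a gap of 100 mm, through which the gift box sticks out towards -x
- gift_box: slim cardboard gift box, 130 (x) by 50 (y) by 16 mm, about 60 g, loose on the table, its front end (its -x end) standing out of the frame by 30 to 45 mm, the rest under the books. Origin: centre of its underside
- book_low: lower paperback, 105 (x) by 148 (y) by 16 mm, 90 g, lying in the frame on the gift box; drops to the table when the box is gone. Origin: centre of its underside
- book_top: upper paperback, same size, lying on the lower one. Origin: centre of its underside
- tin: round metal trinket tin, 36 mm across, 36 mm high, about 60 g; loose, standing upright on the table at the start; may be absent. To be posted. Origin: centre of its underside, z up its axis. 
- doll: wooden peg doll, cylindrical body 34 mm across and 40 mm high with a round head on top to 63 mm, about 60 g; loose, standing upright on the table at the start; may be absent. To be posted. Origin: centre of its underside, z up its axis. 
- vase: white ceramic bud vase, belly 36 mm across up to 36 mm high, narrow neck (22 mm) to 56 mm, about 60 g; loose, standing upright on the table at the start; may be absent. To be posted. Origin: centre of its underside, z up its axis. 
- flask: square amber glass scent flask, 36 by 36 mm and 42 mm high, with a black cap 20 mm across to 60 mm, about 120 g; sides along its x and y; loose, standing upright on the table at the start; may be absent. To be posted. Origin: centre of its underside, z up its axis. 
- big1: loose solid steel weight of 120 g, a plain cylinder 30 mm across and 24 mm high with a small knob on top (14 mm across, rising 14 mm more). Origin: centre of its underside, z up. Standing on the table at the start
- big2: loose solid steel weight of 120 g, a plain cylinder 30 mm across and 24 mm high with a small knob on top (14 mm across, rising 14 mm more). Origin: centre of its underside, z up. Standing on the table at the start
- big3: loose solid steel weight of 120 g, a plain cylinder 30 mm across and 24 mm high with a small knob on top (14 mm across, rising 14 mm more). Origin: centre of its underside, z up. Standing on the table at the start
- small1: loose solid steel weight of 60 g, a plain cylinder 22 mm across and 22 mm high with a small knob on top (14 mm across, rising 14 mm more). Origin: centre of its underside, z up. Standing on the table at the start
- small2: loose solid steel weight of 60 g, a plain cylinder 22 mm across and 22 mm high with a small knob on top (14 mm across, rising 14 mm more). Origin: centre of its underside, z up. Standing on the table at the start
- button (a joint): travel of the label printer's push button, m: 0 released, 0.006 fully down; needs about 5 N and springs back
- button_top (a point): centre of the button's top face, pressed straight down; white, 28 mm across, in a black collar on the top of the grey label printer (150 by 120 mm, 70 mm high), about 90 mm above the table
- tape_roll: bystander: cardboard tape roll lying flat, 68 mm across, 24 mm high, loose; origin under its centre
- mug: bystander: white mug, 80 mm across, 90 mm high, loose, beyond the balance; origin under its centre
- glasses_case: bystander: black glasses case, 60 (x) by 150 (y) by 40 mm, loose, beyond and to the right of the balance; origin under its centre
There are look-alikes about, which are no part of the job. Leave any yellow look-alike of the big2 alone.

How it is judged:
By the outcome, as a careful person would: the job done as asked, in the order asked, and still so for the second after the job is handed in, with the robot touching nothing.
Of tin, doll, vase, flask only 2 to 4 are there at a start; the rules pass over those that are not, and their reading is None.
At some moment in a run one of tin, doll, vase, flask, big1, big2, big3, small1, small2 may be knocked a few centimetres aside while the robot is not near it.
Once in a run the grip may slacken for a moment while it holds something.
It also fails if it takes over 210 s, if anything falls off the work surface, if the arm or the gripper's body presses on something with over 40 N, if the wrist force passes 120 N, or if a joint passes its speed limit or range.

### The arm

A 6-joint arm with a two-finger parallel gripper is mounted at the origin on the work surface. World frame = base frame: x ahead of the robot, y to its left, z up, the work surface at z = 0. Lengths are in mm, angles in rad, forces in N, time in s.
With the tool pointing down it reaches from about 250 to 800 mm from the base axis. Payload 8.5 kg.
Tool frame: the origin (TCP) lies at the very end of the fingers, on their centre line; the grasp point (between the pads) lies 19 mm behind it; x points along the fingers, z is the direction in which the jaws open and shut, and the axes are right-handed (so a half turn about x gives the same grasp; the last joint's range is limited). The gripper opens to 85 mm and grips with 20 to 120 N. Pads are 22 mm wide; open, the fingers measure 114 mm over their backs; the gripper's body (76 mm by 85 mm) begins 54 mm behind the grasp point. The pads swing forward as they close: fully open they stand 13 mm farther back than shut.
Start: joints at [-1.329, 0.238, -0.013, 1.319, 0, 1.571], TCP at [125.698, -509.681, 196.876] pointing down, gripper open.
Joint ranges: [-2.66, 2.66], [-1.03, 1.9], [-1.14, 1.46], [-1.82, 2.27], [-1.45, 1.34], [-3.14, 3.14]. Speed limits (rad/s): [2.22, 2.22, 2.79, 3.14, 3.14, 3.14].

### API

Orientations are given as a 3x3 rotation matrix whose columns are the frame's x, y, z axes.
In Python, from bench import bot, camera gives the robot as it stands. The module is installed in compiled form; this text tells all that it offers.
- The arm moves only by the tool send_rows, never from a script. Its argument "moves" is a list of rows, each an object of numbers: "fingers": the finger opening in mm, from 0 to 85.4; "x", "y", "z": the shift along the world's x, y, z in mm; "yaw": the turn about the world's z in degrees. A call has 1 to 12 rows; each row shifts and turns the commanded pose from where the row before left it; what a row does not reach is not made up. A row lasts 1/10 s, in which the tool goes at most 50 mm and 8.59 degrees, less where a joint would pass 70% of its speed; a pose out of reach is approached as far as the arm can. A call is refused whole if a number of a shift passes 50 or a number of a turn 8.59, either way. A call with a gripper value outside its range is refused whole. The fingers move at their own pace and stop on an object; the grip force is fixed at half the most. Time passes only in rows, so rows that do not move let the fingers close. It gives the time, the measured TCP pose, the force and the opening at its end, in the units of the state.
- bot.get_obs(): the state, without advancing time (a new reading comes with each control period).
- camera(name): name is "scene" or "top" or "wrist"; returns a dict with "color" (480x640x3 uint8, red, green, blue), "intrinsics" (3x3 intrinsics, pixels), "origin" and "rotation" of the camera in the world; the wrist camera has in their place "hand_eye" (4x4, takes a point from camera to tool coordinates, whose origin is the TCP and whose axes are the tool frame's). Camera axes: x right, y down, z forward; pixel columns grow to the right and rows downward; lengths in mm; the calibration is good to about 2 mm. The wrist camera is an equidistant fisheye: a pixel r from the principal point sees the ray r / f radians off the axis. A picture is of the moment at which its call begins: read the wrist's pose just before it. There is no depth.
- bot.close_job(): hands the job in, once; it reports no verdict.
The state is a dict: "t": time; "q": joint angles; "joint_vel": joint speeds; "tau": joint torques, N m; "position": TCP position; "tcp_rot": TCP orientation; "force": force on the tool from outside, world axes, zero at the start; "wrist_torque": the same for the moment, N m; "gripper_width": opening from 0.0 (shut) to 1.0 (fully open).
Only numpy, scipy, OpenCV 4.12 (cv2) and the standard library are available. Lean on these libraries where they do the work, as an engineer would, in place of code of your own. Each camera call takes 0.05 s, during which the arm holds its last target.

## Working session

There is one attempt and no reset: what is moved stays moved. The work goes in short steps, Python scripts to look and compute and a tool call to move; the robot and the scene stay as the last step left them, time stands still between calls to the robot, and variables do not carry over. Pictures are saved under pics/ and viewed, and the job is handed in when it is done.

Besides the shell and the picture viewer there is one more tool, called after ">>>" in YAML: its name, and indented under it one key for each argument. send_rows: Moves the arm, as the interface text tells. Its arguments: {"type":"object","properties":{"moves":{"type":"array"}},"required":["moves"]}

```bash
mkdir -p pics; cat > h.py <<'E'
from bench import bot,camera
import numpy as np,cv2
def snap(name,fn):
    o=bot.get_obs(); c=camera(name); cv2.imwrite('pics/'+fn,c['color'][:,:,::-1]); return o,c
def proj(c,P):
    R=np.array(c['rotation']);p=R.T@(np.array(P,float)-np.array(c['origin']));K=np.array(c['intrinsics']);u=K@p;return u[:2]/u[2]
def pix(c,u,v,z):
    R=np.array(c['rotation']);K=np.array(c['intrinsics']);d=R@np.linalg.inv(K)@np.array([u,v,1.]);o=np.array(c['origin']);return (o+d*(z-o[2])/d[2])
def wpix(o,c,u,v,z):
    K=np.array(c['intrinsics']);x=u-K[0,2];y=v-K[1,2];r=np.hypot(x,y);th=r/K[0,0]
    d=np.array([np.sin(th)*x/max(r,1e-9),np.sin(th)*y/max(r,1e-9),np.cos(th)])
    H=np.array(c['hand_eye']);R=np.array(o['tcp_rot']);d=R@H[:3,:3]@d;p=R@H[:3,3]+np.array(o['position']);return p+d*(z-p[2])/d[2]
E
python3 - <<'E'
from h import *
for n in ['scene','top','wrist']:
    o,c=snap(n,n+'0.png'); print(n,c['intrinsics'],c.get('origin'),c.get('rotation'),c.get('hand_eye'))
o=bot.get_obs();print(o)
E
```

```text
scene [[555.62234486   0.         318.97807265]
 [  0.         555.62234486 234.3725754 ]
 [  0.           0.           1.        ]] [1240.34587313   62.11334298 1089.90422325] [[-0.13382663  0.81929972 -0.55752883]
 [ 0.99097358  0.1150986  -0.06872901]
 [ 0.00786113 -0.56169411 -0.82730764]] None
top [[507.0914528    0.         318.05506281]
 [  0.         507.0914528  246.10613129]
 [  0.           0.           1.        ]] [ 5.01609010e+02 -6.02614783e-01  1.09029118e+03] [[ 0.01222927 -0.9964675   0.08308413]
 [-0.99980649 -0.01346592 -0.01434034]
 [ 0.01540848 -0.08289268 -0.99643935]] None
wrist [[371.64829954   0.         311.70244756]
 [  0.         371.64829954 239.5674544 ]
 [  0.           0.           1.        ]] None None [[ 1.00612883e-03 -3.24660284e-01  9.45830158e-01 -1.76315382e+02]
 [ 1.50818825e-03 -9.45829068e-01 -3.24661515e-01  8.41696885e+01]
 [ 9.99998357e-01  1.75314124e-03 -4.61977068e-04  7.37580151e-01]
 [ 0.00000000e+00  0.00000000e+00  0.00000000e+00  1.00000000e+00]]
{'t': 0.15, 'q': array([-1.32899726e+00,  2.38645583e-01, -1.40407235e-02,  1.31921760e+00,
        1.35906466e-05,  1.57080741e+00]), 'joint_vel': array([ 1.23287582e-03, -5.55496534e-04,  5.33629421e-04, -2.71791516e-03,
        4.37153980e-06,  2.77025493e-03]), 'tau': array([ 5.76180810e-04, -5.39077878e+01,  3.46598625e+01,  1.44619035e-02,
       -5.60948604e-05,  1.22948154e-05]), 'position': array([ 125.63049405, -509.38082943,  196.43171131]), 'tcp_rot': array([[-2.52014382e-04,  9.70911417e-01,  2.39438837e-01],
       [ 1.07861304e-03,  2.39438969e-01, -9.70910818e-01],
       [-9.99999387e-01,  1.35783620e-05, -1.10757978e-03]]), 'force': array([-0.76272408, -0.16592159,  0.12321013]), 'wrist_torque': array([-0.04801098, -0.02956675,  0.00773622]), 'gripper_width': 0.9974058771034945}
```

View pics/top0.png

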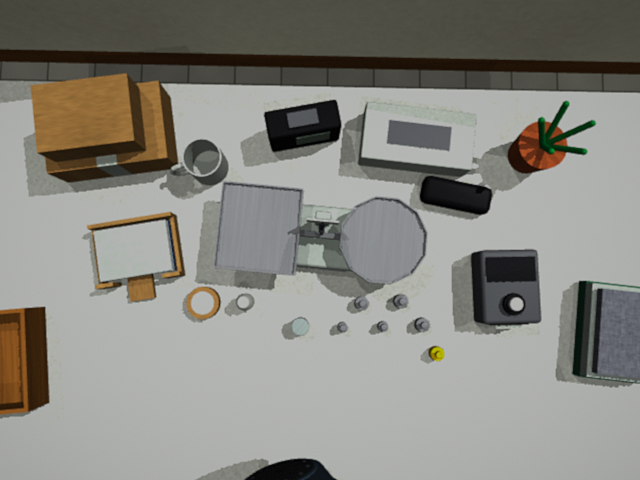

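View pics/scene0.png

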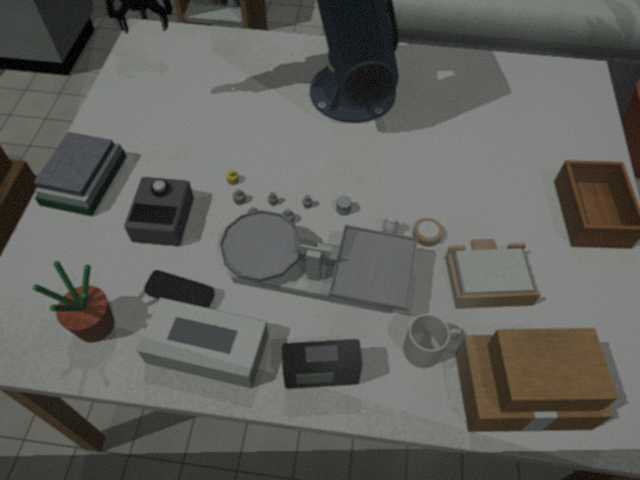

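View pics/wrist0.png

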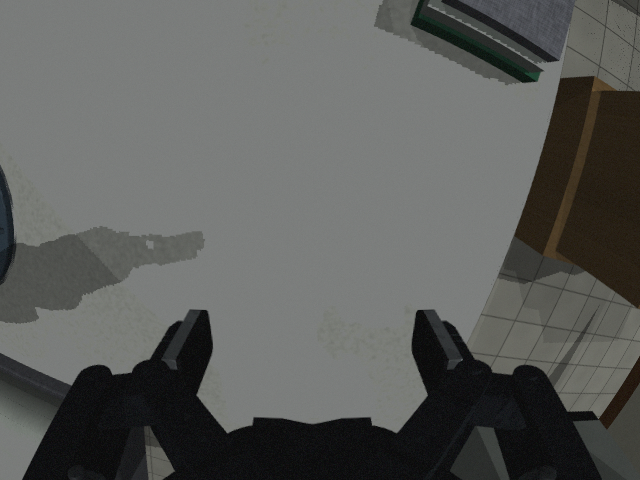

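```bash
python3 - <<'E'
import cv2
a=cv2.imread('pics/top0.png')
cv2.imwrite('pics/z1.png',cv2.resize(a[270:370,80:230+40],None,fx=4,fy=4,interpolation=2))
cv2.imwrite('pics/z2.png',cv2.resize(a[275:370,225:445],None,fx=3.6,fy=3.6,interpolation=2))
cv2.imwrite('pics/z3.png',cv2.resize(a[170:320,80:230],None,fx=4,fy=4,interpolation=2))
b=cv2.imread('pics/scene0.png')
cv2.imwrite('pics/z4.png',cv2.resize(b[150:270,210:450],None,fx=3.3,fy=3.3,interpolation=2))
E
```

```text
(no output)
```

View pics/z2.png

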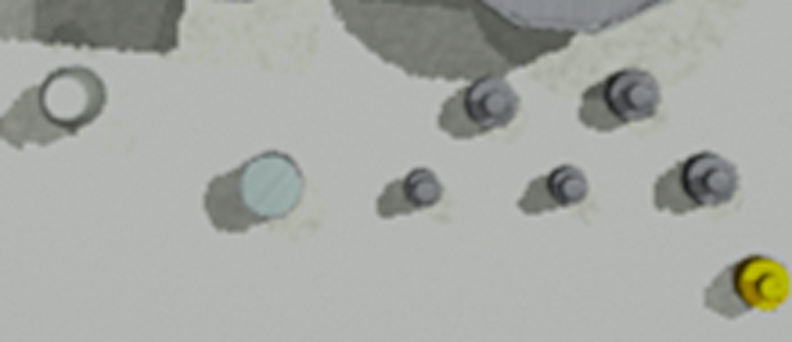

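View pics/z3.png

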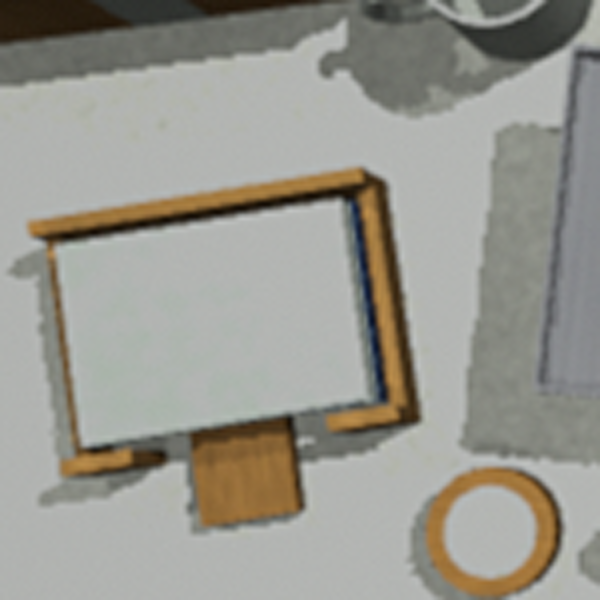

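View pics/z4.png

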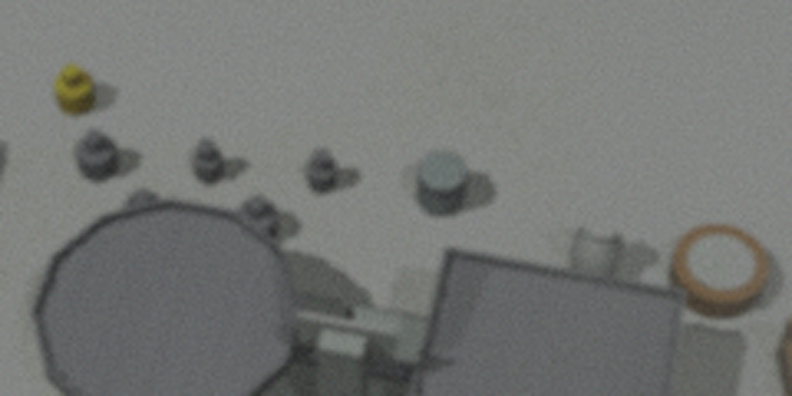

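```bash
python3 - <<'E'
from h import *
import pickle
o,c=snap('top','top1.png');pickle.dump(c,open('top.pkl','wb'))
f=lambda u,v,z:np.round(pix(c,u,v,z)[:2],1)
# z2 scale3.6 off(225,275)
g=lambda a,b,z:f(225+a/3.6,275+b/3.6,z)
print('tin top',g(271,185,36)); print('vase? ',g(68,98,56),g(72,97,36))
for n,a,b,h in [('bigA',494,100,38),('bigB',636,94,38),('bigC',712,180,38),('smA',424,187,36),('smB',570,184,36)]: print(n,g(a,b,h))
k=lambda a,b,z:f(80+a/4,170+b/4,z)
print('box front end',k(203,525,16),k(301,513,16),'inner',k(292,420,16),k(191,435,16))
print('frame: back L,R',k(30,225,50),k(362,170,50),' front L outer',k(63,470,50),'front R outer',k(410,408,50),k(60,460,50))
print('book top corners',k(52,240,48),k(345,197,48),k(80,448,48),k(383,403,48))
print('panL',[f(*p,80) for p in [(223,183),(303,190),(297,273),(217,268)]])
print('panR',f(383,240.5,87),'button',f(515,304,90),'printer',[f(*p,70) for p in [(473,251),(538,250),(541,322),(475,325)]])
print('tape',k(493,532,24))
E
```

```text
tin top [423.2  18.8]
vase?  [471.9 133.2] [471.9 133.5]
bigA [ 473.1 -108.4]
bigB [ 477.5 -190.2]
bigC [ 429.  -233.7]
smA [423.1 -68.8]
smB [ 425.7 -152.5]
box front end [470. 375.] [476.8 324.1] inner [525.4 330.7] [516.9 383.2]
frame: back L,R [622.8 457.8] [653.7 289.4]  front L outer [497.9 435. ] front R outer [531.6 260.5] [502.9 436.7]
book top corners [615.5 447.1] [639.9 298.2] [509.1 427.7] [534.  274.9]
panL [array([710.8, 177.9]), array([699. ,  16.6]), array([531.6,  26.1]), array([539.5, 185. ])]
panR [ 598.2 -144.2] button [ 475.7 -404.9] printer [array([ 581. , -329.5]), array([ 584.8, -462.2]), array([ 439.8, -464.8]), array([ 432.4, -331.6])]
tape [468.3 221.8]
```

>>> send_rows:
  moves:
    - {"x": 20, "y": 26, "z": 3, "yaw": 8.5}
    - {"x": 20, "y": 26, "z": 3, "yaw": 8.5}
    - {"x": 20, "y": 26, "z": 3, "yaw": 8.5}
    - {"x": 20, "y": 26, "z": 3, "yaw": 8.5}
    - {"x": 20, "y": 26, "z": 3, "yaw": 8.5}
    - {"x": 20, "y": 26, "z": 3, "yaw": 8.5}
    - {"x": 20, "y": 26, "z": 3, "yaw": 8.5}
    - {"x": 20, "y": 26, "z": 3, "yaw": 8.5}
    - {"x": 20, "y": 26, "z": 3, "yaw": 8.5}
    - {"x": 20, "y": 26, "z": 3, "yaw": 8.5}

```text
$.moves[0]: bad value
```

>>> send_rows:
  moves:
    - {"y": 31, "z": 3, "yaw": 8.5}
    - {"y": 31, "z": 3, "yaw": 8.5}
    - {"y": 31, "z": 3, "yaw": 8.5}
    - {"y": 31, "z": 3, "yaw": 8.5}
    - {"y": 31, "z": 3, "yaw": 8.5}
    - {"y": 31, "z": 3, "yaw": 8.5}
    - {"y": 31, "z": 3, "yaw": 8.5}
    - {"y": 31, "z": 3, "yaw": 8.5}
    - {"y": 31, "z": 3, "yaw": 8.5}
    - {"y": 31, "z": 3, "yaw": 8.5}
    - {"fingers": 70}
    - {}

```text
$.moves[0]: bad value
```

```bash
python3 - <<'E'
from h import *
o,c=snap('wrist','w1.png');print(o['position'],o['tcp_rot'],o['q'],o['t'],o['force'])
E
```

```text
[ 125.63135558 -509.46229401  196.51097874] [[-2.39064759e-04  9.70912030e-01  2.39436364e-01]
 [ 8.61128646e-04  2.39436482e-01 -9.70911649e-01]
 [-9.99999601e-01 -2.59252475e-05 -8.93320987e-04]] [-1.32900715e+00  2.38578905e-01 -1.39269600e-02  1.31918378e+00
 -2.59218671e-05  1.57080012e+00] 0.2 [0.1592483  0.38549841 0.04313698]
```

View pics/w1.png

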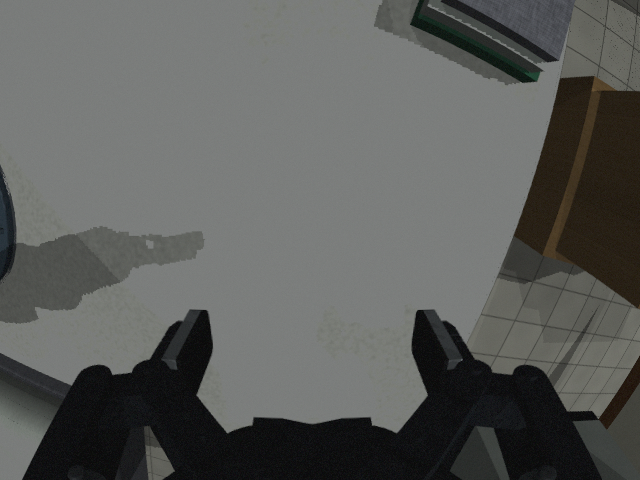

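>>> send_rows:
  moves:
    - {"fingers": 70, "x": 20, "y": 26, "z": 3, "yaw": 8.5}
    - {"fingers": 70, "x": 20, "y": 26, "z": 3, "yaw": 8.5}
    - {"fingers": 70, "x": 20, "y": 26, "z": 3, "yaw": 8.5}
    - {"fingers": 70, "x": 20, "y": 26, "z": 3, "yaw": 8.5}
    - {"fingers": 70, "x": 20, "y": 26, "z": 3, "yaw": 8.5}
    - {"fingers": 70, "x": 20, "y": 26, "z": 3, "yaw": 8.5}
    - {"fingers": 70, "x": 20, "y": 26, "z": 3, "yaw": 8.5}
    - {"fingers": 70, "x": 20, "y": 26, "z": 3, "yaw": 8.5}
    - {"fingers": 70, "x": 20, "y": 26, "z": 3, "yaw": 8.5}
    - {"fingers": 70, "x": 20, "y": 26, "z": 3, "yaw": 8.5}

```text
t: 1.25
position: [326.3, -248.5, 227.1]
tcp_rot: [[0.0, -0.16, 0.987], [-0.0, 0.987, 0.16], [-1.0, -0.0, 0.0]]
force: [0.4, -0.3, 0.2]
gripper_width: 0.823
```

>>> send_rows:
  moves:
    - {"fingers": 70, "x": 0, "y": 31, "z": 3, "yaw": 8.5}
    - {"fingers": 70, "x": 0, "y": 31, "z": 3, "yaw": 8.5}
    - {"fingers": 70, "x": 0, "y": 31, "z": 3, "yaw": 8.5}
    - {"fingers": 70, "x": 0, "y": 31, "z": 3, "yaw": 8.5}
    - {"fingers": 70, "x": 0, "y": 31, "z": 3, "yaw": 8.5}
    - {"fingers": 70, "x": 0, "y": 31, "z": 3, "yaw": 8.5}
    - {"fingers": 70, "x": 0, "y": 31, "z": 3, "yaw": 8.5}
    - {"fingers": 70, "x": 0, "y": 31, "z": 3, "yaw": 8.5}
    - {"fingers": 70, "x": 0, "y": 31, "z": 3, "yaw": 8.5}
    - {"fingers": 70, "x": 0, "y": 31, "z": 3, "yaw": 8.5}
    - {"fingers": 70, "x": 0, "y": 0, "z": 0, "yaw": 0}

```text
t: 2.35
position: [325.7, 62.9, 257.2]
tcp_rot: [[0.001, -0.997, -0.076], [0.001, -0.076, 0.997], [-1.0, -0.001, 0.001]]
force: [0.3, 0.3, 0.6]
gripper_width: 0.815
```

```bash
python3 - <<'E'
from h import *
o,c=snap('wrist','w2.png');print(o['position'],o['tcp_rot'],o['q'],o['t'],o['force'])
E
```

```text
[325.68144882  62.93691137 257.16041637] [[ 5.64217678e-04 -9.97118953e-01 -7.58516705e-02]
 [ 7.91667048e-04 -7.58512134e-02  9.97118833e-01]
 [-9.99999527e-01 -6.22641341e-04  7.46589622e-04]] [ 1.90203871e-01 -1.13314102e-01 -2.43558683e-01  1.43984803e+00
  6.70719463e-04  1.14279724e-01] 2.35 [0.34493043 0.30740202 0.55106517]
```

View pics/w2.png

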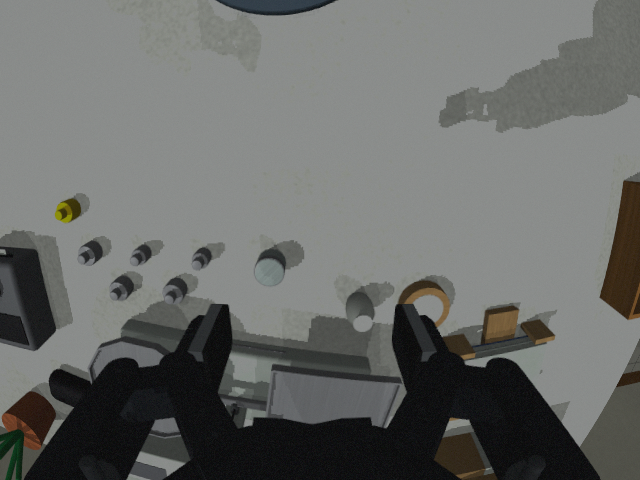

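>>> send_rows:
  moves:
    - {"fingers": 70, "x": 15, "y": 36, "z": -12, "yaw": 0.5}
    - {"fingers": 70, "x": 15, "y": 36, "z": -12, "yaw": 0.5}
    - {"fingers": 70, "x": 15, "y": 36, "z": -12, "yaw": 0.5}
    - {"fingers": 70, "x": 15, "y": 36, "z": -12, "yaw": 0.5}
    - {"fingers": 70, "x": 15, "y": 36, "z": -12, "yaw": 0.5}
    - {"fingers": 70, "x": 15, "y": 36, "z": -12, "yaw": 0.5}
    - {"fingers": 70, "x": 15, "y": 36, "z": -12, "yaw": 0.5}
    - {"fingers": 70, "x": 15, "y": 36, "z": -12, "yaw": 0.5}
    - {"fingers": 70, "x": 0, "y": 0, "z": 0, "yaw": 0}

```text
t: 3.3
position: [447.2, 350.2, 157.9]
tcp_rot: [[-0.002, -0.991, -0.136], [-0.001, -0.136, 0.991], [-1.0, 0.002, -0.001]]
force: [1.4, 0.4, -0.2]
gripper_width: 0.818
```

```bash
python3 - <<'E'
from h import *
o,c=snap('wrist','w3.png');print(o['position'],o['tcp_rot'][:,2],o['t'])
import pickle;pickle.dump((o,c),open('w.pkl','wb'))
E
```

```text
[447.19685523 350.20939887 157.87949622] [-0.13580683  0.9907348  -0.00103395] 3.3
```

View pics/w3.png

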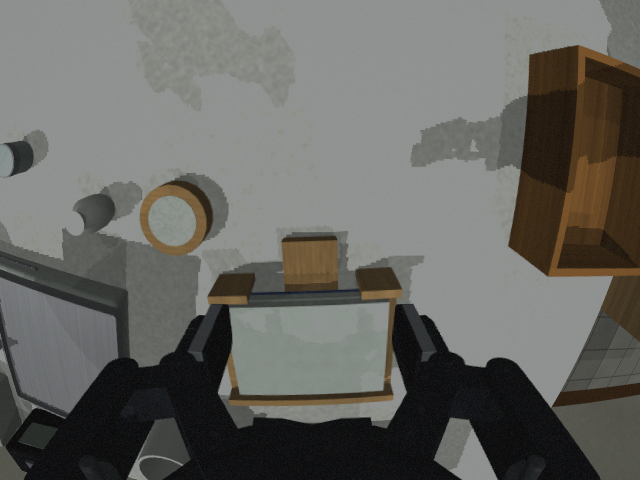

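```bash
python3 - <<'E'
from h import *
import pickle;o,c=pickle.load(open('w.pkl','rb'))
for u,v,z in [(282,241,16),(335,239,16),(285,288,16),(338,286,16),(208,302,50),(402,290,50),(254,275,50),(355,269,50),(231,402,50),(393,396,50),(176,220,24),(74,227,56),(3,160,36)]: print(u,v,np.round(wpix(o,c,u,v,z),1))
a=cv2.imread('pics/w3.png');cv2.imwrite('pics/z5.png',cv2.resize(a[200:320,190:420],None,fx=3.4,fy=3.4,interpolation=2))
E
```

```text
282 241 [477.7 326.8  16. ]
335 239 [469.2 374.2  16. ]
285 288 [524.4 334.8  16. ]
338 286 [515.4 384.5  16. ]
208 302 [532.  268.3  50. ]
402 290 [496.3 436.   50. ]
254 275 [499.2 307.8  50. ]
355 269 [481.9 391.2  50. ]
231 402 [650.9 292.6  50. ]
393 396 [618.9 458.6  50. ]
176 220 [468.2 228.4  24. ]
74 227 [476.8 135.9  56. ]
3 160 [423.3  22.1  36. ]
```

View pics/z5.png

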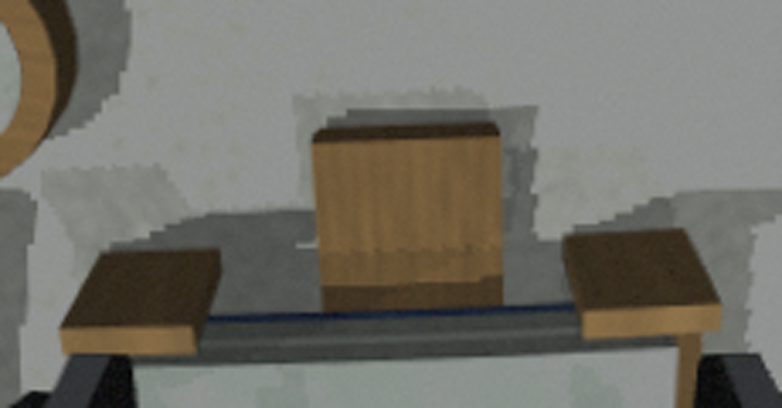

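>>> send_rows:
  moves:
    - {"fingers": 70, "x": 21.5, "y": 1.5, "z": -10, "yaw": 1}
    - {"fingers": 70, "x": 21.5, "y": 1.5, "z": -18, "yaw": 1}
    - {"fingers": 70, "x": 0, "y": 0, "z": -35, "yaw": 0}
    - {"fingers": 70, "x": 0, "y": 0, "z": -35, "yaw": 0}
    - {"fingers": 70, "x": 0, "y": 0, "z": -30, "yaw": 0}
    - {"fingers": 70, "x": 0, "y": 0, "z": -20, "yaw": 0}
    - {"fingers": 70, "x": 0, "y": 0, "z": -10, "yaw": 0}
    - {"fingers": 46, "x": 0, "y": 0, "z": 0, "yaw": 0}
    - {"fingers": 46, "x": 0, "y": 0, "z": 0, "yaw": 0}
    - {"fingers": 46, "x": 0, "y": 0, "z": 0, "yaw": 0}
    - {"fingers": 46, "x": 0, "y": 0, "z": 0, "yaw": 0}
    - {"fingers": 46, "x": 0, "y": 0, "z": 0, "yaw": 0}

```text
t: 4.55
position: [489.1, 351.6, 3.7]
tcp_rot: [[0.001, -0.985, -0.171], [0.001, -0.171, 0.985], [-1.0, -0.001, 0.0]]
force: [0.0, 0.0, 0.3]
gripper_width: 0.539
```

```bash
python3 - <<'E'
from h import *
o,c=snap('wrist','w4.png');print(o['position'],o['gripper_width'],o['force'])
a=cv2.imread('pics/w4.png');cv2.imwrite('pics/z6.png',cv2.resize(a[180:400,180:450],None,fx=2.7,fy=2.7,interpolation=2))
E
```

```text
[489.07595913 351.63841968   3.66039387] 0.5394284055309032 [0.02314992 0.04323798 0.34463099]
```

View pics/z6.png

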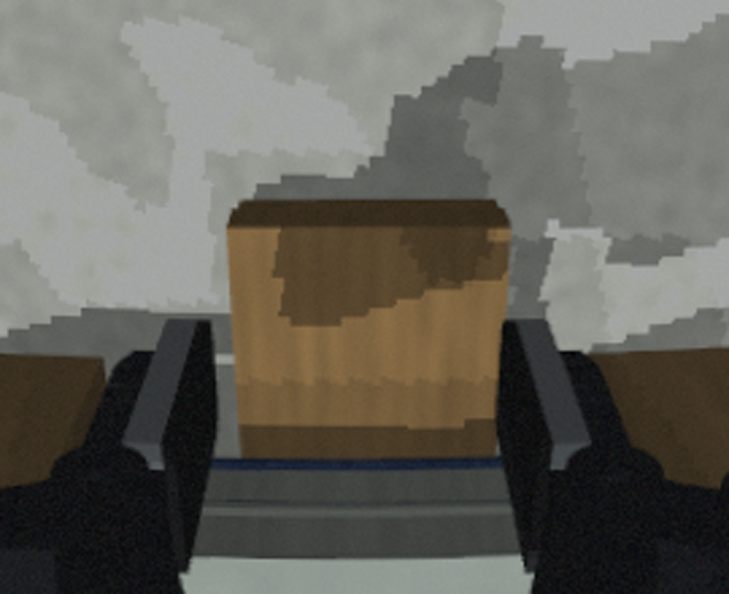

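>>> send_rows:
  moves:
    - {"fingers": 46, "x": 0, "y": 1.5, "z": -3, "yaw": 0}
    - {"fingers": 30, "x": 0, "y": 0, "z": 0, "yaw": 0}
    - {"fingers": 30, "x": 0, "y": 0, "z": 0, "yaw": 0}
    - {"fingers": 30, "x": 0, "y": 0, "z": 0, "yaw": 0}
    - {"fingers": 30, "x": 0, "y": 0, "z": 0, "yaw": 0}
    - {"fingers": 30, "x": 0, "y": 0, "z": 0, "yaw": 0}

```text
t: 5.2
position: [488.7, 352.8, -0.1]
tcp_rot: [[0.0, -0.985, -0.171], [-0.0, -0.171, 0.985], [-1.0, -0.0, -0.0]]
force: [-0.4, -0.6, -0.1]
gripper_width: 0.352
```

```bash
python3 - <<'E'
from h import *
o,c=snap('wrist','w5.png');print(o['position'],o['gripper_width'],o['force'])
a=cv2.imread('pics/w5.png');cv2.imwrite('pics/z7.png',cv2.resize(a[180:400,180:450],None,fx=2.7,fy=2.7,interpolation=2))
E
```

```text
[ 4.88711785e+02  3.52818373e+02 -1.11180233e-01] 0.3524912125943639 [-0.42100521 -0.58120351 -0.11729352]
```

View pics/z7.png

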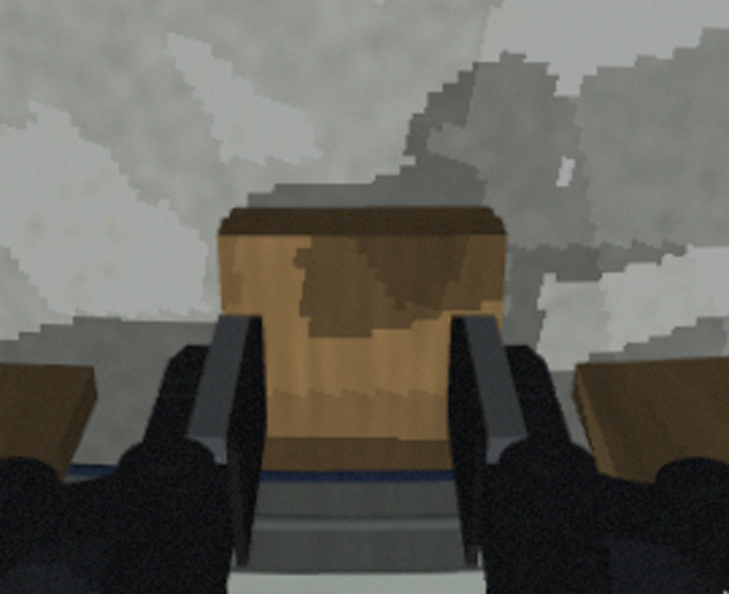

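```bash
python3 - <<'E'
from h import *
c=camera('wrist');H=np.array(c['hand_eye']);K=np.array(c['intrinsics'])
def wp(t):
    p=H[:3,:3].T@(np.array(t,float)-H[:3,3]);r=np.hypot(p[0],p[1]);th=np.arctan2(r,p[2]);return np.round([K[0,2]+K[0,0]*th*p[0]/r,K[1,2]+K[0,0]*th*p[1]/r],1)
for w in (15,23,25,35):
  for y in (-11,0,11):
    print(w,y,[(x,wp([x,y,w]).tolist()) for x in (0,-5,-10,-19,-40)])
E
```

```text
15 -11 [(0, [340.4, 298.9]), (-5, [341.1, 303.4]), (-10, [341.8, 308.0]), (-19, [343.1, 317.0]), (-40, [346.6, 341.1])]
15 0 [(0, [341.1, 280.4]), (-5, [341.8, 284.6]), (-10, [342.5, 288.9]), (-19, [344.0, 297.3]), (-40, [347.8, 320.0])]
15 11 [(0, [341.7, 261.0]), (-5, [342.5, 264.8]), (-10, [343.3, 268.8]), (-19, [344.8, 276.4]), (-40, [349.0, 297.4])]
23 -11 [(0, [355.2, 298.8]), (-5, [356.2, 303.2]), (-10, [357.2, 307.9]), (-19, [359.2, 316.8]), (-40, [364.6, 340.7])]
23 0 [(0, [356.2, 280.3]), (-5, [357.3, 284.5]), (-10, [358.4, 288.8]), (-19, [360.5, 297.1]), (-40, [366.3, 319.7])]
23 11 [(0, [357.2, 261.0]), (-5, [358.3, 264.8]), (-10, [359.5, 268.7]), (-19, [361.8, 276.3]), (-40, [368.0, 297.2])]
25 -11 [(0, [358.9, 298.7]), (-5, [360.0, 303.2]), (-10, [361.1, 307.8]), (-19, [363.3, 316.7]), (-40, [369.0, 340.6])]
25 0 [(0, [360.0, 280.3]), (-5, [361.1, 284.4]), (-10, [362.3, 288.7]), (-19, [364.7, 297.1]), (-40, [370.9, 319.6])]
25 11 [(0, [361.0, 261.0]), (-5, [362.3, 264.7]), (-10, [363.6, 268.7]), (-19, [366.0, 276.3]), (-40, [372.8, 297.1])]
35 -11 [(0, [377.1, 298.5]), (-5, [378.6, 302.9]), (-10, [380.2, 307.5]), (-19, [383.1, 316.3]), (-40, [391.0, 339.9])]
35 0 [(0, [378.6, 280.1]), (-5, [380.2, 284.2]), (-10, [381.9, 288.5]), (-19, [385.0, 296.7]), (-40, [393.5, 319.0])]
35 11 [(0, [380.1, 260.9]), (-5, [381.7, 264.6]), (-10, [383.5, 268.5]), (-19, [386.9, 276.1]), (-40, [396.0, 296.6])]
```

```bash
python3 - <<'E'
from h import *
o,c=snap('scene','s2.png');print(proj(c,o['position']))
a=cv2.imread('pics/s2.png');u,v=map(int,proj(c,o['position']));cv2.circle(a,(u,v),2,(0,0,255),-1)
cv2.imwrite('pics/z8.png',cv2.resize(a[120:320,380:580],None,fx=3,fy=3,interpolation=2))
E
```

```text
[481.32634462 247.15309061]
```

View pics/z8.png

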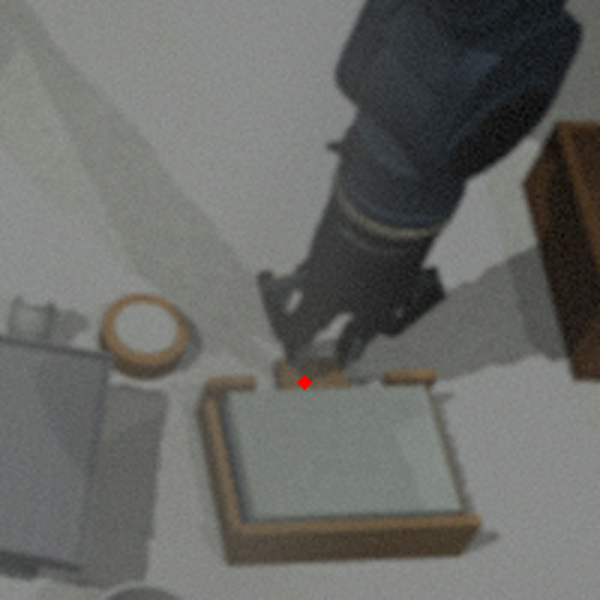

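```bash
python3 - <<'E'
from h import *
c=camera('wrist');H=np.array(c['hand_eye']);K=np.array(c['intrinsics'])
def wp(t):
    p=H[:3,:3].T@(np.array(t,float)-H[:3,3]);r=np.hypot(p[0],p[1]);th=np.arctan2(r,p[2]);return np.round([K[0,2]+K[0,0]*th*p[0]/r,K[1,2]+K[0,0]*th*p[1]/r],1)
for y in (20,38,42):
    print(y,[(x,wp([x,y,30]).tolist()) for x in (-73,-90,-108)])
E
tail -1 pics/nothing 2>/dev/null; python3 -c "
import cv2;a=cv2.imread('pics/w5.png');cv2.imwrite('pics/z9.png',a[:, :])"
```

```text
20 [(-73, [404.2, 318.8]), (-90, [416.6, 348.4]), (-108, [433.0, 388.5])]
38 [(-73, [410.1, 268.9]), (-90, [425.1, 293.8]), (-108, [445.9, 329.3])]
42 [(-73, [411.4, 257.0]), (-90, [426.9, 280.4]), (-108, [448.8, 314.3])]
```

View pics/z9.png

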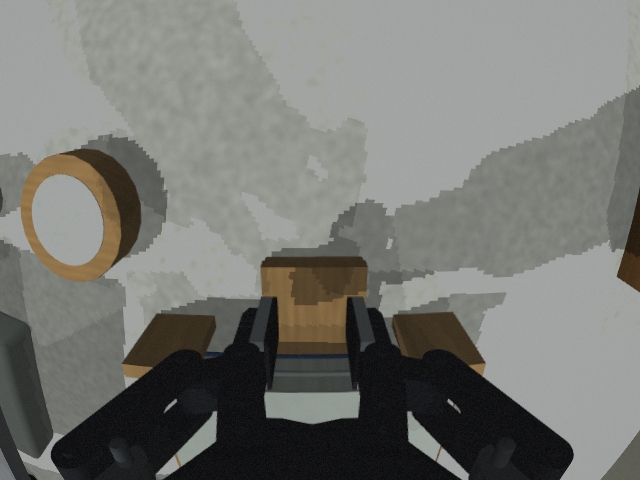

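>>> send_rows:
  moves:
    - {"fingers": 66, "x": 0, "y": 0.7, "z": 0, "yaw": 0}
    - {"fingers": 66, "x": 0, "y": 0, "z": 0, "yaw": 0}
    - {"fingers": 66, "x": 0, "y": 0, "z": 0, "yaw": 0}
    - {"fingers": 66, "x": 0, "y": 0, "z": 0, "yaw": 0}
    - {"fingers": 66, "x": 0, "y": 0, "z": -8, "yaw": 0}
    - {"fingers": 66, "x": 0, "y": 0, "z": -8, "yaw": 0}
    - {"fingers": 66, "x": 0, "y": 0, "z": -8, "yaw": 0}
    - {"fingers": 66, "x": 0, "y": 0, "z": -6, "yaw": 0}
    - {"fingers": 66, "x": 0, "y": 0, "z": -3, "yaw": 0}
    - {"fingers": 66, "x": 0, "y": 0, "z": 0, "yaw": 0}

```text
t: 6.4
position: [488.3, 353.3, -33.8]
tcp_rot: [[-0.001, -0.985, -0.171], [-0.001, -0.171, 0.985], [-1.0, 0.001, -0.001]]
force: [-0.2, 0.1, 0.2]
gripper_width: 0.767
```

```bash
python3 - <<'E'
from h import *
o,c=snap('wrist','w6.png');print(o['position'],o['gripper_width'],o['force'])
E
```

```text
[488.33946921 353.26129705 -33.82259334] 0.7666530251236013 [-0.19529748  0.10034723  0.23421421]
```

View pics/w6.png

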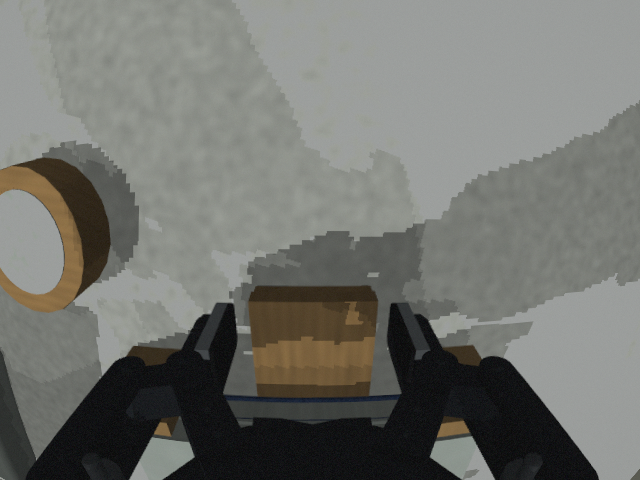

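>>> send_rows:
  moves:
    - {"fingers": 60, "x": 0, "y": 0, "z": -4, "yaw": 0}
    - {"fingers": 45, "x": 0, "y": 0, "z": 0, "yaw": 0}
    - {"fingers": 35, "x": 0, "y": 0, "z": 0, "yaw": 0}
    - {"fingers": 35, "x": 0, "y": 0, "z": 0, "yaw": 0}
    - {"fingers": 35, "x": 0, "y": 0, "z": 0, "yaw": 0}
    - {"fingers": 35, "x": 0, "y": 0, "z": 0, "yaw": 0}

```text
t: 7.05
position: [488.8, 353.7, -37.0]
tcp_rot: [[0.0, -0.985, -0.171], [0.0, -0.171, 0.985], [-1.0, -0.0, 0.0]]
force: [-0.8, 0.3, 2.3]
gripper_width: 0.574
```

```bash
python3 - <<'E'
from h import *
o,c=snap('wrist','w7.png');print(o['position'],o['gripper_width'],o['force'])
E
```

```text
[488.80634885 353.65075044 -36.96236523] 0.5736721816140467 [-0.78262652  0.30807208  2.34574809]
```

View pics/w7.png

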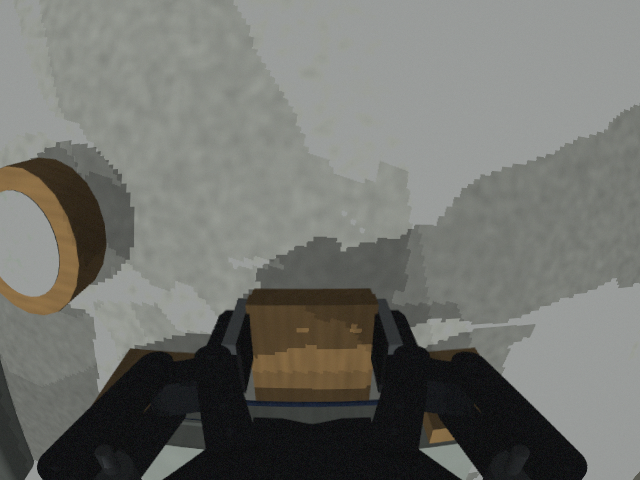

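>>> send_rows:
  moves:
    - {"fingers": 35, "x": -3, "y": -0.5, "z": 0, "yaw": 0}
    - {"fingers": 35, "x": -6, "y": -1, "z": 0, "yaw": 0}
    - {"fingers": 35, "x": -6, "y": -1, "z": 0, "yaw": 0}
    - {"fingers": 35, "x": -6, "y": -1.1, "z": 0, "yaw": 0}
    - {"fingers": 35, "x": -6, "y": -1.1, "z": 0, "yaw": 0}
    - {"fingers": 35, "x": -6, "y": -1.1, "z": 0, "yaw": 0}
    - {"fingers": 35, "x": -6, "y": -1.1, "z": 0, "yaw": 0}
    - {"fingers": 35, "x": -6, "y": -1.1, "z": 0, "yaw": 0}

```text
t: 7.9
position: [443.5, 345.6, -37.0]
tcp_rot: [[0.001, -0.985, -0.171], [0.0, -0.171, 0.985], [-1.0, -0.001, 0.0]]
force: [5.5, 0.5, 1.4]
gripper_width: 0.571
```

```bash
python3 - <<'E'
from h import *
o,c=snap('wrist','w8.png');print(o['position'],o['gripper_width'],o['force'])
E
```

```text
[443.51301056 345.57114343 -36.96318034] 0.570606172202314 [5.54179799 0.46547269 1.4064806 ]
```

View pics/w8.png

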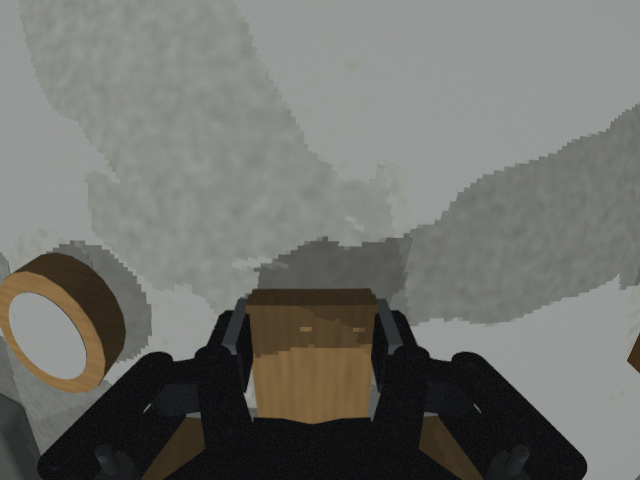

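Box is following (force 5.5 N from book friction). Continue.

>>> send_rows:
  moves:
    - {"fingers": 35, "x": -6, "y": -1, "z": 0, "yaw": 0}
    - {"fingers": 35, "x": -6, "y": -1, "z": 0, "yaw": 0}
    - {"fingers": 35, "x": -6, "y": -1, "z": 0, "yaw": 0}
    - {"fingers": 35, "x": -6, "y": -1.1, "z": 0, "yaw": 0}
    - {"fingers": 35, "x": -6, "y": -1.1, "z": 0, "yaw": 0}
    - {"fingers": 35, "x": -6, "y": -1.1, "z": 0, "yaw": 0}
    - {"fingers": 35, "x": -6, "y": -1.1, "z": 0, "yaw": 0}
    - {"fingers": 35, "x": -6, "y": -1.1, "z": 0, "yaw": 0}
    - {"fingers": 35, "x": -8, "y": -1.4, "z": 0, "yaw": 0}
    - {"fingers": 35, "x": -8, "y": -1.4, "z": 0, "yaw": 0}
    - {"fingers": 35, "x": -8, "y": -1.4, "z": 0, "yaw": 0}
    - {"fingers": 35, "x": -8, "y": -1.4, "z": 0, "yaw": 0}

```text
t: 9.15
position: [363.2, 331.4, -37.0]
tcp_rot: [[0.0, -0.985, -0.171], [0.0, -0.171, 0.985], [-1.0, -0.0, -0.0]]
force: [4.8, 0.1, 5.6]
gripper_width: 0.568
```

```bash
python3 - <<'E'
from h import *
o,c=snap('wrist','w9.png');print(o['position'],o['gripper_width'],o['force'])
o,c=snap('top','t2.png')
a=cv2.imread('pics/t2.png');cv2.imwrite('pics/z10.png',cv2.resize(a[190:390,60:260],None,fx=3,fy=3,interpolation=2))
E
```

```text
[363.23668283 331.36510572 -36.9965491 ] 0.5675629549164224 [4.76635926 0.11669582 5.55063009]
```

View pics/w9.png

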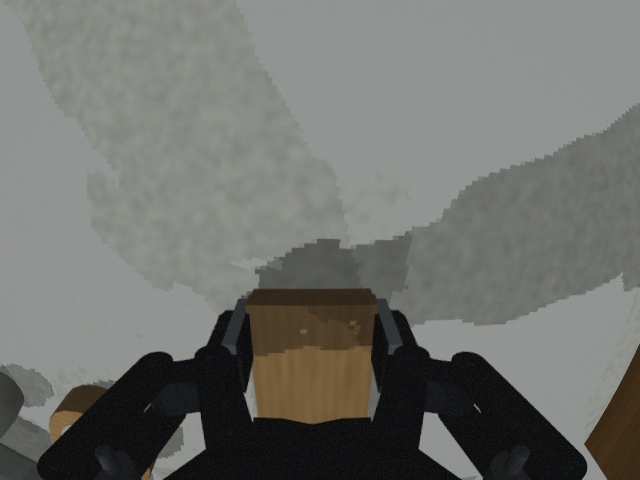

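View pics/z10.png

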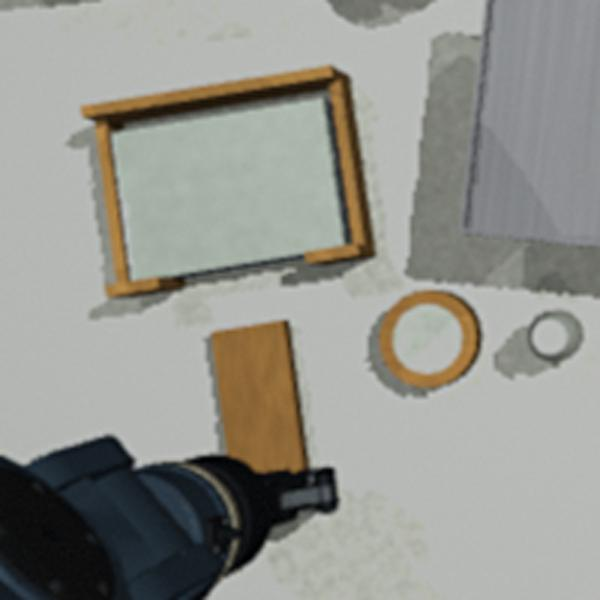

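>>> send_rows:
  moves:
    - {"fingers": 64, "x": 0, "y": 0, "z": 0, "yaw": 0}
    - {"fingers": 64, "x": 0, "y": 0, "z": 0, "yaw": 0}
    - {"fingers": 64, "x": 0, "y": 0, "z": 0, "yaw": 0}
    - {"fingers": 64, "x": 16, "y": 2.8, "z": 0, "yaw": 0}
    - {"fingers": 64, "x": 16, "y": 2.8, "z": 0, "yaw": 0}
    - {"fingers": 64, "x": 16, "y": 2.8, "z": 0, "yaw": 0}
    - {"fingers": 35, "x": 0, "y": 0, "z": 0, "yaw": 0}
    - {"fingers": 35, "x": 0, "y": 0, "z": 0, "yaw": 0}
    - {"fingers": 35, "x": 0, "y": 0, "z": 0, "yaw": 0}
    - {"fingers": 35, "x": 0, "y": 0, "z": 0, "yaw": 0}

```text
t: 10.25
position: [411.6, 339.8, -37.0]
tcp_rot: [[0.0, -0.985, -0.171], [0.0, -0.171, 0.985], [-1.0, -0.0, -0.0]]
force: [3.2, 0.6, 2.9]
gripper_width: 0.569
```

>>> send_rows:
  moves:
    - {"fingers": 35, "x": 0, "y": 0, "z": 15, "yaw": 0}
    - {"fingers": 35, "x": 0, "y": 0, "z": 30, "yaw": 0}
    - {"fingers": 35, "x": 0, "y": 0, "z": 35, "yaw": 0}
    - {"fingers": 35, "x": 0, "y": 0, "z": 35, "yaw": 0}
    - {"fingers": 35, "x": 0, "y": 0, "z": 25, "yaw": 0}
    - {"fingers": 35, "x": 0, "y": 0, "z": 0, "yaw": 0}

```text
t: 10.85
position: [412.2, 340.7, 105.8]
tcp_rot: [[0.003, -0.985, -0.171], [0.003, -0.171, 0.985], [-1.0, -0.003, 0.002]]
force: [0.0, -0.1, -0.6]
gripper_width: 0.572
```

```bash
python3 - <<'E'
from h import *
o,c=snap('wrist','w10.png');print(o['position'],o['gripper_width'],o['force'])
o,c=snap('top','t3.png')
a=cv2.imread('pics/t3.png');cv2.imwrite('pics/z10.png',cv2.resize(a[170:370,60:460],None,fx=2,fy=2,interpolation=2))
E
```

```text
[412.15885824 340.72170378 105.7914624 ] 0.5723104495799671 [ 0.03072561 -0.0766731  -0.58260394]
```

View pics/w10.png

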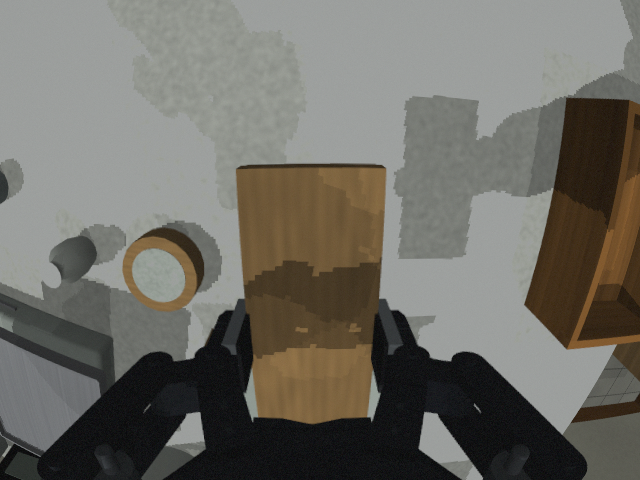

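View pics/z10.png

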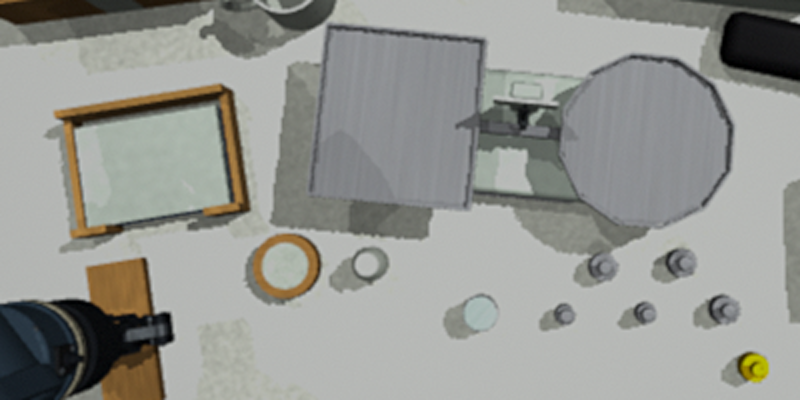

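>>> send_rows:
  moves:
    - {"fingers": 35, "x": 13, "y": -13, "z": 0, "yaw": -1}
    - {"fingers": 35, "x": 26, "y": -26, "z": 0, "yaw": -2}
    - {"fingers": 35, "x": 26, "y": -26, "z": 0, "yaw": -2}
    - {"fingers": 35, "x": 26, "y": -26, "z": 0, "yaw": -2}
    - {"fingers": 35, "x": 26, "y": -26, "z": 0, "yaw": -2}
    - {"fingers": 35, "x": 26, "y": -26, "z": 0, "yaw": -2}
    - {"fingers": 35, "x": 26, "y": -26, "z": 0, "yaw": -1.5}
    - {"fingers": 35, "x": 26, "y": -26, "z": 0, "yaw": -1.5}
    - {"fingers": 35, "x": 14, "y": -15, "z": 0, "yaw": 0}
    - {"fingers": 35, "x": 0, "y": 0, "z": 0, "yaw": 0}

```text
t: 11.95
position: [621.0, 127.8, 100.8]
tcp_rot: [[-0.003, -0.997, 0.074], [-0.001, 0.074, 0.997], [-1.0, 0.003, -0.001]]
force: [0.1, -0.4, -1.2]
gripper_width: 0.568
```

```bash
python3 - <<'E'
from h import *
import pickle
c=pickle.load(open('top.pkl','rb'))
P=[pix(c,60+a/2,170+b/2,87) for a,b in [(330,25),(485,39),(469,208),(311,192)]]
for p in P: print(np.round(p,1))
print('ctr',np.mean(P,0), 'panR',pix(c,60+646/2,170+140/2,87))
o,c=snap('wrist','w11.png');print(o['position'],o['tcp_rot'][:,2],o['gripper_width'],o['force'])
E
```

```text
[710.4 172.7  87. ]
[698.6  17.5  87. ]
[529.4  30.8  87. ]
[543.1 186.8  87. ]
ctr [620.39149132 101.96266324  87.        ] panR [ 599.21399568 -144.23577735   87.        ]
[621.00787483 127.77583013 100.76137537] [ 0.07433562  0.9972327  -0.00107975] 0.5680027855014134 [ 0.12760171 -0.4004748  -1.24212279]
```

View pics/w11.png

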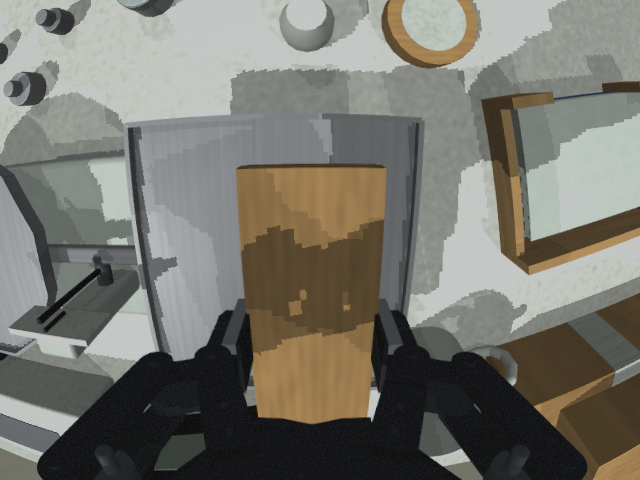

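>>> send_rows:
  moves:
    - {"fingers": 35, "x": 1, "y": 2, "z": -15, "yaw": 0}
    - {"fingers": 35, "x": 1, "y": 1, "z": -20, "yaw": 0}
    - {"fingers": 35, "x": 0, "y": 0, "z": -10, "yaw": 0}
    - {"fingers": 35, "x": 0, "y": 0, "z": -5, "yaw": 0}
    - {"fingers": 35, "x": 0, "y": 0, "z": -2, "yaw": 0}
    - {"fingers": 35, "x": 0, "y": 0, "z": 0, "yaw": 0}

```text
t: 12.6
position: [622.6, 133.1, 51.2]
tcp_rot: [[0.0, -0.997, 0.072], [-0.0, 0.072, 0.997], [-1.0, -0.0, -0.0]]
force: [-0.8, -0.3, -0.5]
gripper_width: 0.568
```

>>> send_rows:
  moves:
    - {"fingers": 35, "x": 0, "y": -1.5, "z": -3, "yaw": 0}
    - {"fingers": 35, "x": 0, "y": 0, "z": -2, "yaw": 0}
    - {"fingers": 35, "x": 0, "y": 0, "z": -1.5, "yaw": 0}
    - {"fingers": 35, "x": 0, "y": 0, "z": 0, "yaw": 0}

```text
t: 13.0
position: [622.6, 131.2, 44.3]
tcp_rot: [[-0.0, -0.997, 0.072], [-0.0, 0.072, 0.997], [-1.0, 0.0, -0.0]]
force: [-0.2, -0.7, -1.6]
gripper_width: 0.565
```

```bash
python3 - <<'E'
from h import *
o,c=snap('wrist','w12.png');print(o['position'],o['tcp_rot'][:,2],o['gripper_width'],o['force'])
o,c=snap('scene','s3.png')
a=cv2.imread('pics/s3.png');cv2.imwrite('pics/z11.png',cv2.resize(a[150:350,200:500],None,fx=2.6,fy=2.6,interpolation=2))
E
```

```text
[622.64686353 131.21322288  44.27187661] [ 7.24991692e-02  9.97368466e-01 -1.16666963e-04] 0.5654158448935306 [-0.18555463 -0.7022441  -1.55999016]
```

View pics/w12.png

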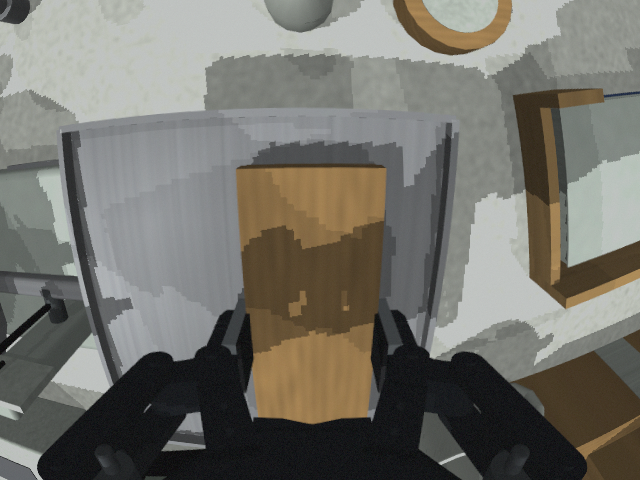

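View pics/z11.png

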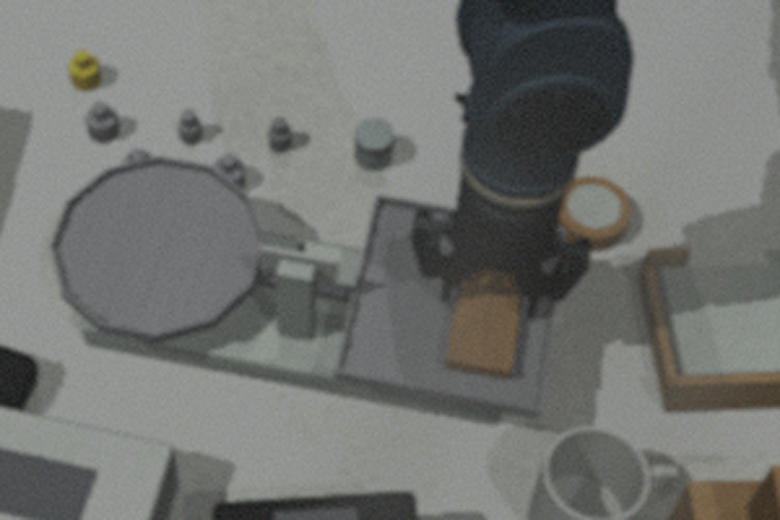

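>>> send_rows:
  moves:
    - {"fingers": 60, "x": 0, "y": 0, "z": -1, "yaw": 0}
    - {"fingers": 60, "x": 0, "y": 0, "z": 0, "yaw": 0}
    - {"fingers": 60, "x": 0, "y": 0, "z": 0, "yaw": 0}
    - {"fingers": 60, "x": 0, "y": 0, "z": 15, "yaw": 0}
    - {"fingers": 60, "x": 0, "y": 0, "z": 30, "yaw": 0}
    - {"fingers": 60, "x": -20, "y": 0, "z": 35, "yaw": 1}
    - {"fingers": 60, "x": -40, "y": 0, "z": 0, "yaw": 1}
    - {"fingers": 60, "x": -40, "y": 0, "z": 0, "yaw": 1}
    - {"fingers": 60, "x": -40, "y": 0, "z": 0, "yaw": 1}
    - {"fingers": 60, "x": -40, "y": 0, "z": 0, "yaw": 0}
    - {"fingers": 60, "x": 0, "y": 0, "z": 0, "yaw": 0}

```text
t: 14.2
position: [437.6, 130.7, 123.5]
tcp_rot: [[-0.003, -1.0, 0.002], [-0.001, 0.002, 1.0], [-1.0, 0.003, -0.001]]
force: [-0.2, 0.8, -0.2]
gripper_width: 0.701
```

```bash
python3 - <<'E'
from h import *
import pickle
o,c=snap('wrist','w13.png');print(o['position'],o['tcp_rot'][:,2],o['gripper_width'],o['force'])
pickle.dump((o,c),open('w.pkl','wb'))
o,c=snap('top','t4.png')
a=cv2.imread('pics/t4.png');cv2.imwrite('pics/z12.png',cv2.resize(a[170:370,80:480],None,fx=2,fy=2,interpolation=2))
E
```

```text
[437.62465133 130.71590622 123.51313943] [ 1.55509566e-03  9.99998588e-01 -6.36171869e-04] 0.7007264471842527 [-0.15736514  0.75378353 -0.20417639]
```

View pics/w13.png

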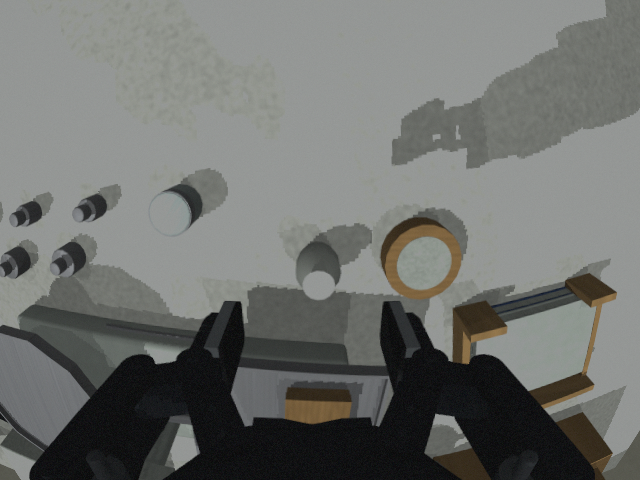

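View pics/z12.png

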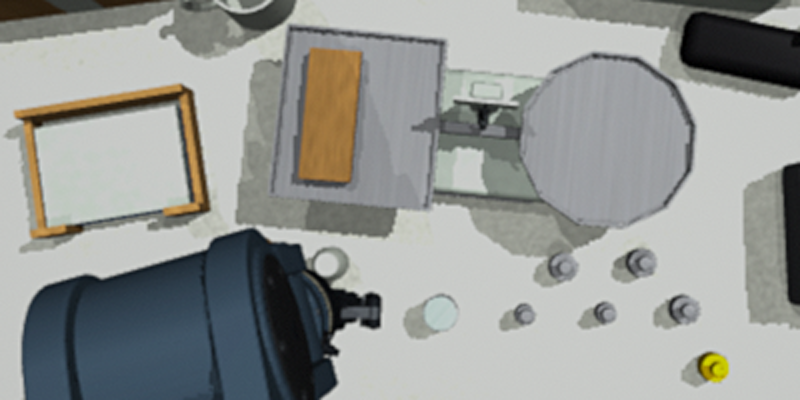

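```bash
python3 - <<'E'
from h import *
import pickle;o,c=pickle.load(open('w.pkl','rb'))
print('vase',wpix(o,c,319.5,286,56), 'tin',wpix(o,c,170,213.5,36),'roll',wpix(o,c,422,259,24))
a=cv2.imread('pics/w13.png');cv2.imwrite('pics/z13.png',cv2.resize(a[220:310,260:480],None,fx=3.6,fy=3.6,interpolation=2))
E
```

```text
vase [473.6518703  136.10852927  56.        ] tin [423.50710077  21.21537335  36.        ] roll [465.71355047 221.3224328   24.        ]
```

View pics/z13.png

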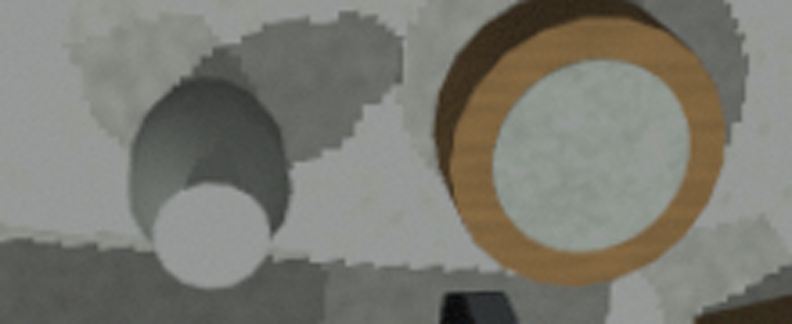

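>>> send_rows:
  moves:
    - {"fingers": 60, "x": 18, "y": 2.5, "z": -10, "yaw": 0}
    - {"fingers": 60, "x": 18, "y": 2, "z": -20, "yaw": 0}
    - {"fingers": 60, "x": 0, "y": 0, "z": -35, "yaw": 0}
    - {"fingers": 60, "x": 0, "y": 0, "z": -35, "yaw": 0}
    - {"fingers": 60, "x": 0, "y": 0, "z": -35, "yaw": 0}
    - {"fingers": 60, "x": 0, "y": 0, "z": -14, "yaw": 0}
    - {"fingers": 60, "x": 0, "y": 0, "z": -3, "yaw": 0}
    - {"fingers": 60, "x": 0, "y": 0, "z": 0, "yaw": 0}

```text
t: 15.1
position: [479.6, 135.8, -28.9]
tcp_rot: [[-0.0, -1.0, 0.003], [-0.0, 0.003, 1.0], [-1.0, 0.0, -0.0]]
force: [1.3, 0.1, 0.5]
gripper_width: 0.7
```

```bash
python3 - <<'E'
from h import *
o,c=snap('wrist','w14.png');print(o['position'],o['tcp_rot'][:,2],o['gripper_width'],o['force'])
E
```

```text
[479.56396675 135.84541746 -28.893581  ] [ 2.90993604e-03  9.99995746e-01 -1.98954619e-04] 0.7002857579489291 [1.31476495 0.1092909  0.50659922]
```

View pics/w14.png

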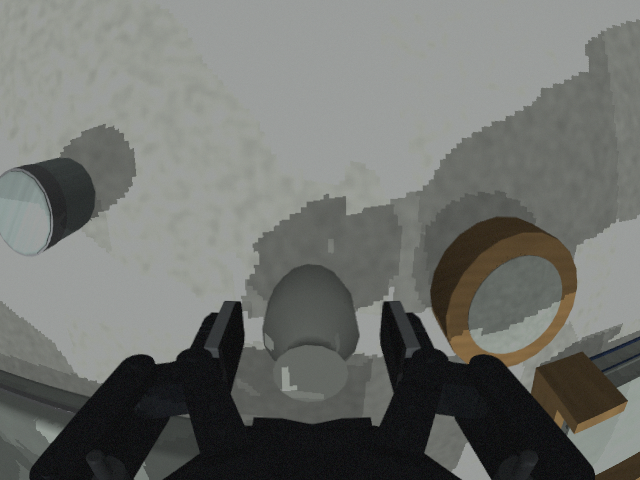

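>>> send_rows:
  moves:
    - {"fingers": 60, "x": -6, "y": -0.5, "z": 0, "yaw": 0}
    - {"fingers": 40, "x": 0, "y": 0, "z": 0, "yaw": 0}
    - {"fingers": 20, "x": 0, "y": 0, "z": 0, "yaw": 0}
    - {"fingers": 20, "x": 0, "y": 0, "z": 0, "yaw": 0}
    - {"fingers": 20, "x": 0, "y": 0, "z": 0, "yaw": 0}
    - {"fingers": 20, "x": 0, "y": 0, "z": 0, "yaw": 0}
    - {"fingers": 20, "x": 0, "y": 0, "z": 0, "yaw": 0}

```text
t: 15.85
position: [472.9, 135.4, -27.5]
tcp_rot: [[0.001, -1.0, 0.002], [0.0, 0.002, 1.0], [-1.0, -0.001, 0.0]]
force: [-3.1, -0.5, 9.4]
gripper_width: 0.405
```

>>> send_rows:
  moves:
    - {"fingers": 20, "x": 0, "y": 0, "z": 15, "yaw": 0}
    - {"fingers": 20, "x": 0, "y": 0, "z": 30, "yaw": 0}
    - {"fingers": 20, "x": 0, "y": 0, "z": 40, "yaw": 0}
    - {"fingers": 20, "x": 0, "y": 0, "z": 40, "yaw": 0}
    - {"fingers": 20, "x": 0, "y": 0, "z": 15, "yaw": 0}
    - {"fingers": 20, "x": 0, "y": 0, "z": 0, "yaw": 0}
    - {"fingers": 20, "x": 0, "y": 0, "z": 0, "yaw": 0}

```text
t: 16.55
position: [472.6, 135.3, 111.2]
tcp_rot: [[0.0, -1.0, 0.002], [0.0, 0.002, 1.0], [-1.0, -0.0, 0.0]]
force: [-0.4, -0.0, -0.9]
gripper_width: 0.401
```

```bash
python3 - <<'E'
from h import *
o,c=snap('wrist','w15.png');print(o['position'],o['tcp_rot'][:,2],o['gripper_width'],o['force'])
E
```

```text
[472.57744155 135.30342692 111.23813735] [2.49620871e-03 9.99996884e-01 1.89081068e-05] 0.4005232379308089 [-0.40008316 -0.03638826 -0.87154961]
```

View pics/w15.png

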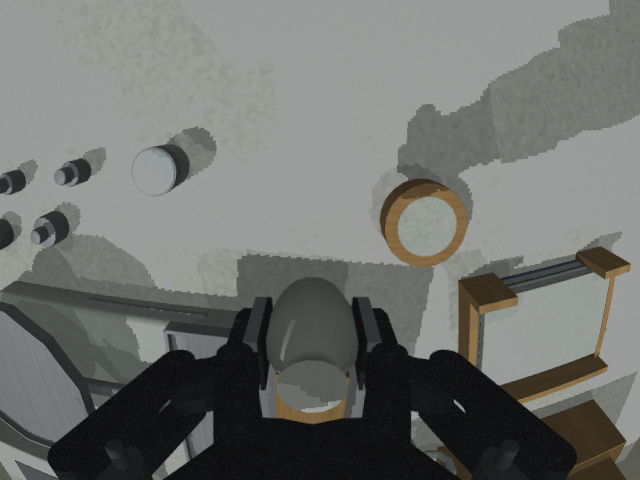

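>>> send_rows:
  moves:
    - {"fingers": 20, "x": 16, "y": -6, "z": 0, "yaw": -1}
    - {"fingers": 20, "x": 30, "y": -12, "z": 0, "yaw": -1}
    - {"fingers": 20, "x": 35, "y": -15, "z": 0, "yaw": -1}
    - {"fingers": 20, "x": 35, "y": -15, "z": 0, "yaw": -1}
    - {"fingers": 20, "x": 35, "y": -14, "z": 0, "yaw": 0}
    - {"fingers": 20, "x": 25, "y": -10, "z": 0, "yaw": 0}
    - {"fingers": 20, "x": 10, "y": -4, "z": -15, "yaw": 0}
    - {"fingers": 20, "x": 0, "y": 0, "z": -20, "yaw": 0}
    - {"fingers": 20, "x": 0, "y": 0, "z": -14, "yaw": 0}
    - {"fingers": 20, "x": 0, "y": 0, "z": 0, "yaw": 0}
    - {"fingers": 20, "x": 0, "y": 0, "z": 0, "yaw": 0}

```text
t: 17.7
position: [657.4, 59.5, 61.2]
tcp_rot: [[-0.002, -0.997, 0.072], [-0.0, 0.072, 0.997], [-1.0, 0.002, -0.0]]
force: [0.0, 0.1, 0.2]
gripper_width: 0.405
```

```bash
python3 - <<'E'
from h import *
o,c=snap('wrist','w16.png');print(o['position'],o['tcp_rot'][:,2],o['gripper_width'],o['force'])
E
```

```text
[657.4167749   59.52694817  61.21697826] [ 7.20281119e-02  9.97402495e-01 -4.62346526e-04] 0.4046301431687832 [0.03513063 0.1039812  0.16808594]
```

View pics/w16.png

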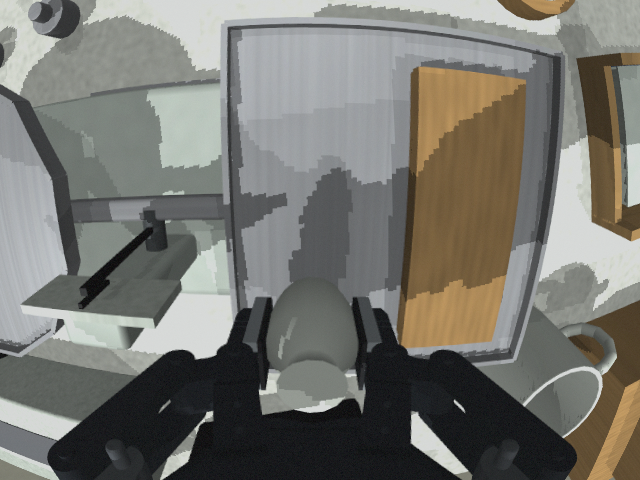

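>>> send_rows:
  moves:
    - {"fingers": 20, "x": 0, "y": 0, "z": -7, "yaw": 0}
    - {"fingers": 20, "x": 0, "y": 0, "z": -5, "yaw": 0}
    - {"fingers": 20, "x": 0, "y": 0, "z": -2.5, "yaw": 0}
    - {"fingers": 20, "x": 0, "y": 0, "z": 0, "yaw": 0}
    - {"fingers": 20, "x": 0, "y": 0, "z": 0, "yaw": 0}

```text
t: 18.25
position: [658.7, 59.3, 48.0]
tcp_rot: [[0.0, -0.997, 0.072], [-0.0, 0.072, 0.997], [-1.0, -0.0, -0.0]]
force: [-0.4, -0.1, -0.9]
gripper_width: 0.406
```

```bash
python3 - <<'E'
from h import *
o,c=snap('scene','s4.png');print(o['position'],o['gripper_width'],o['force'])
a=cv2.imread('pics/s4.png');cv2.imwrite('pics/z14.png',cv2.resize(a[170:330,220:480],None,fx=3,fy=3,interpolation=2))
E
```

```text
[658.72677152  59.2969983   47.95486257] 0.4060613711332281 [-0.37248095 -0.1317672  -0.8986377 ]
```

View pics/z14.png

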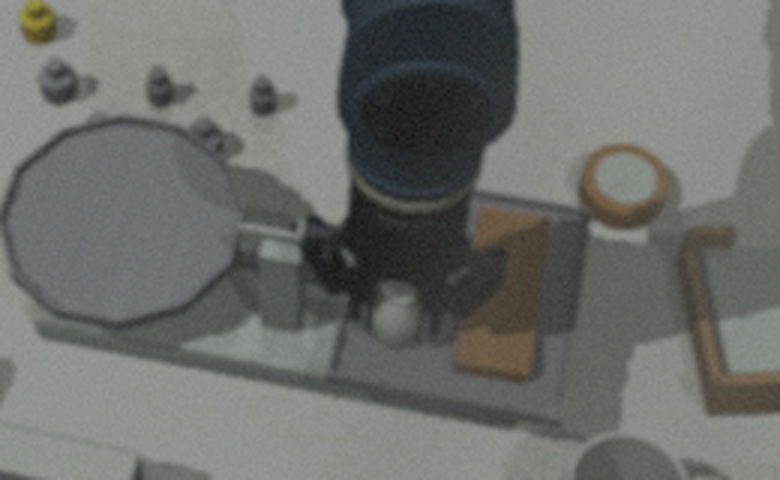

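>>> send_rows:
  moves:
    - {"fingers": 20, "x": 0, "y": 0, "z": -2, "yaw": 0}
    - {"fingers": 20, "x": 0, "y": 0, "z": -1, "yaw": 0}
    - {"fingers": 20, "x": 0, "y": 0, "z": 0, "yaw": 0}
    - {"fingers": 20, "x": 0, "y": 0, "z": 0, "yaw": 0}

```text
t: 18.7
position: [658.7, 59.3, 44.8]
tcp_rot: [[-0.0, -0.997, 0.072], [-0.0, 0.072, 0.997], [-1.0, 0.0, -0.0]]
force: [-1.1, 0.1, -0.4]
gripper_width: 0.406
```

>>> send_rows:
  moves:
    - {"fingers": 20, "x": 0, "y": 0, "z": -3, "yaw": 0}
    - {"fingers": 20, "x": 0, "y": 0, "z": -3, "yaw": 0}
    - {"fingers": 20, "x": 0, "y": 0, "z": -1.5, "yaw": 0}
    - {"fingers": 20, "x": 0, "y": 0, "z": 0, "yaw": 0}
    - {"fingers": 46, "x": 0, "y": 0, "z": 0, "yaw": 0}
    - {"fingers": 46, "x": 0, "y": 0, "z": 0, "yaw": 0}
    - {"fingers": 46, "x": 0, "y": 0, "z": 0, "yaw": 0}
    - {"fingers": 46, "x": 0, "y": 0, "z": 8, "yaw": 0}
    - {"fingers": 46, "x": 0, "y": 0, "z": 15, "yaw": 0}
    - {"fingers": 46, "x": 0, "y": 0, "z": 30, "yaw": 0}
    - {"fingers": 46, "x": 0, "y": 0, "z": 30, "yaw": 0}

```text
t: 19.8
position: [658.3, 59.3, 121.6]
tcp_rot: [[-0.001, -0.997, 0.072], [-0.0, 0.072, 0.997], [-1.0, 0.001, -0.0]]
force: [0.5, 0.4, 0.2]
gripper_width: 0.538
```

>>> send_rows:
  moves:
    - {"fingers": 56, "x": -20, "y": -4, "z": 10, "yaw": 0}
    - {"fingers": 60, "x": -38, "y": -5, "z": 0, "yaw": 1}
    - {"fingers": 60, "x": -38, "y": -5, "z": 0, "yaw": 1}
    - {"fingers": 60, "x": -38, "y": -5, "z": 0, "yaw": 1}
    - {"fingers": 60, "x": -38, "y": -5, "z": 0, "yaw": 1}
    - {"fingers": 60, "x": -38, "y": -5, "z": 0, "yaw": 0}
    - {"fingers": 60, "x": -38, "y": -5, "z": 0, "yaw": 0}
    - {"fingers": 60, "x": -25, "y": -4, "z": 0, "yaw": 0}
    - {"fingers": 60, "x": 0, "y": 0, "z": 0, "yaw": 0}
    - {"fingers": 60, "x": 0, "y": 0, "z": 0, "yaw": 0}

```text
t: 20.8
position: [386.4, 21.3, 131.4]
tcp_rot: [[0.003, -1.0, 0.003], [0.0, 0.003, 1.0], [-1.0, -0.003, 0.0]]
force: [0.3, 0.4, 0.2]
gripper_width: 0.701
```

```bash
python3 - <<'E'
from h import *
import pickle
o,c=snap('wrist','w17.png');print(o['position'],o['tcp_rot'][:,2],o['gripper_width'],o['force'],o['t'])
pickle.dump((o,c),open('w.pkl','wb'))
o,c=snap('top','t5.png')
a=cv2.imread('pics/t5.png');cv2.imwrite('pics/z15.png',cv2.resize(a[170:370,80:480],None,fx=2,fy=2,interpolation=2))
E
```

```text
[386.40930257  21.3444374  131.3741448 ] [2.70859667e-03 9.99996328e-01 8.79832600e-05] 0.700635947201224 [0.31592538 0.35129363 0.21032629] 20.8
```

View pics/w17.png

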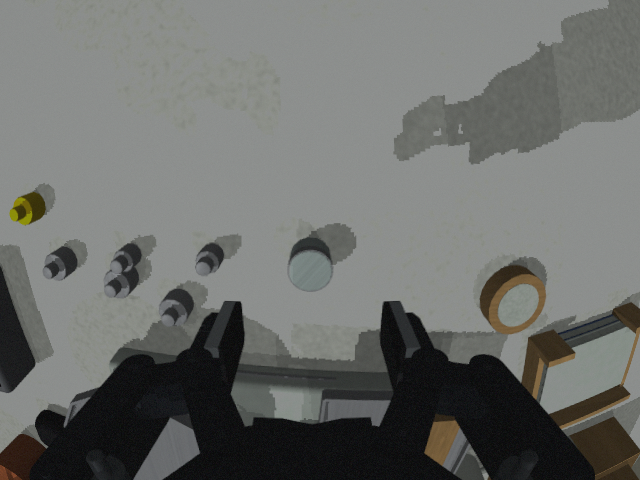

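View pics/z15.png

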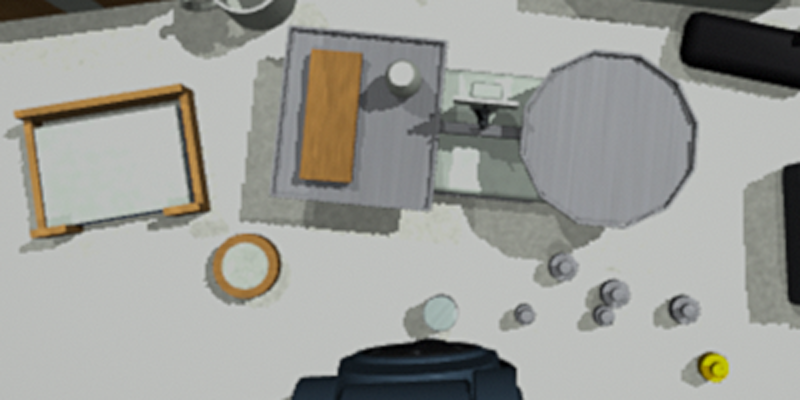

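```bash
python3 - <<'E'
from h import *
import pickle;o,c=pickle.load(open('w.pkl','rb'))
print('tin',wpix(o,c,310,270,36))
for n,u,v,z in [('smA',203,267.5,36),('bigA',168,318,38),('bigB',110,290,38),('smB',118,266,36),('bigC',50,271,38)]: print(n,wpix(o,c,u,v,z))
E
```

```text
tin [422.35278083  19.73801529  36.        ]
smA [420.75427043 -67.89115023  36.        ]
bigA [ 469.62011134 -106.80137153   38.        ]
bigB [ 444.02558058 -161.52558226   38.        ]
smB [ 420.93576447 -148.5824288    36.        ]
bigC [ 427.5848877  -230.43724276   38.        ]
```

>>> send_rows:
  moves:
    - {"fingers": 60, "x": 18, "y": -1, "z": -14, "yaw": 0}
    - {"fingers": 60, "x": 18, "y": -1, "z": -25, "yaw": 0}
    - {"fingers": 60, "x": 0, "y": 0, "z": -35, "yaw": 0}
    - {"fingers": 60, "x": 0, "y": 0, "z": -35, "yaw": 0}
    - {"fingers": 60, "x": 0, "y": 0, "z": -30, "yaw": 0}
    - {"fingers": 60, "x": 0, "y": 0, "z": -15, "yaw": 0}
    - {"fingers": 60, "x": 0, "y": 0, "z": -4, "yaw": 0}
    - {"fingers": 60, "x": 0, "y": 0, "z": 0, "yaw": 0}
    - {"fingers": 60, "x": 0, "y": 0, "z": 0, "yaw": 0}

```text
t: 21.8
position: [422.8, 19.4, -27.0]
tcp_rot: [[0.001, -1.0, 0.002], [-0.0, 0.002, 1.0], [-1.0, -0.001, -0.0]]
force: [0.2, -0.8, -0.1]
gripper_width: 0.701
```

```bash
python3 - <<'E'
from h import *
o,c=snap('wrist','w18.png');print(o['position'],o['tcp_rot'][:,2],o['gripper_width'],o['force'])
E
```

```text
[422.77057642  19.39346417 -27.01953729] [ 2.45926253e-03  9.99996973e-01 -7.32594622e-05] 0.7006792812140005 [ 0.20920479 -0.76778077 -0.12200192]
```

View pics/w18.png

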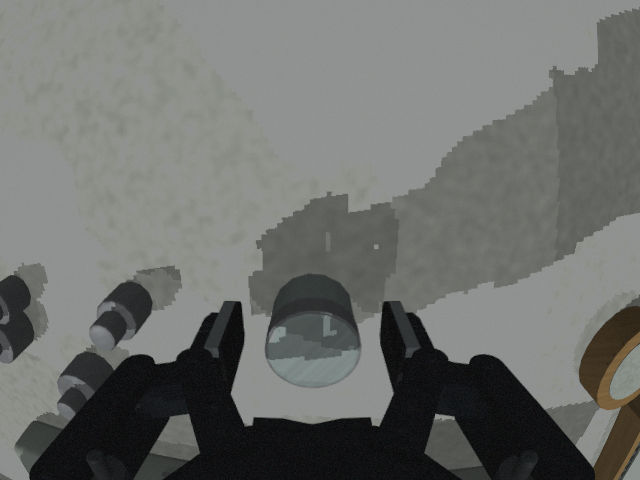

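Well centred. Close and lift.

>>> send_rows:
  moves:
    - {"fingers": 40, "x": 0, "y": 0, "z": 0, "yaw": 0}
    - {"fingers": 20, "x": 0, "y": 0, "z": 0, "yaw": 0}
    - {"fingers": 20, "x": 0, "y": 0, "z": 0, "yaw": 0}
    - {"fingers": 20, "x": 0, "y": 0, "z": 0, "yaw": 0}
    - {"fingers": 20, "x": 0, "y": 0, "z": 0, "yaw": 0}
    - {"fingers": 20, "x": 0, "y": 0, "z": 0, "yaw": 0}

```text
t: 22.45
position: [422.4, 19.4, -26.6]
tcp_rot: [[0.002, -1.0, 0.003], [0.0, 0.003, 1.0], [-1.0, -0.002, 0.0]]
force: [-0.3, 0.7, 8.1]
gripper_width: 0.403
```

>>> send_rows:
  moves:
    - {"fingers": 20, "x": 0, "y": 0, "z": 15, "yaw": 0}
    - {"fingers": 20, "x": 0, "y": 0, "z": 30, "yaw": 0}
    - {"fingers": 20, "x": 0, "y": 0, "z": 40, "yaw": 0}
    - {"fingers": 20, "x": 0, "y": 0, "z": 40, "yaw": 0}
    - {"fingers": 20, "x": 0, "y": 0, "z": 15, "yaw": 0}
    - {"fingers": 20, "x": 0, "y": 0, "z": 0, "yaw": 0}
    - {"fingers": 20, "x": 0, "y": 0, "z": 0, "yaw": 0}

```text
t: 23.15
position: [421.6, 19.3, 112.2]
tcp_rot: [[0.001, -1.0, 0.003], [-0.0, 0.003, 1.0], [-1.0, -0.001, -0.0]]
force: [-0.4, -0.2, -1.9]
gripper_width: 0.404
```

```bash
python3 - <<'E'
from h import *
o,c=snap('wrist','w19.png');print(o['position'],o['tcp_rot'][:,2],o['gripper_width'],o['force'])
E
```

```text
[421.57077761  19.32236262 112.20812556] [ 2.56814785e-03  9.99996700e-01 -6.07273883e-05] 0.40370101312190576 [-0.4447107  -0.24586729 -1.85864506]
```

View pics/w19.png

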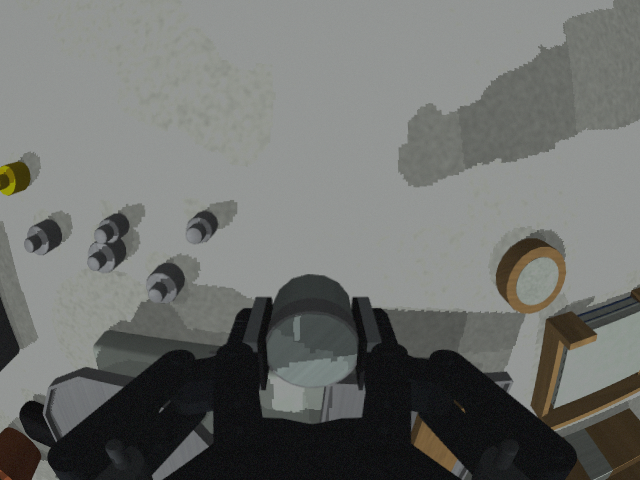

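>>> send_rows:
  moves:
    - {"fingers": 20, "x": 14, "y": 4, "z": 0, "yaw": -1}
    - {"fingers": 20, "x": 28, "y": 8, "z": 0, "yaw": -1}
    - {"fingers": 20, "x": 32, "y": 10, "z": 0, "yaw": -1}
    - {"fingers": 20, "x": 32, "y": 10, "z": 0, "yaw": -1}
    - {"fingers": 20, "x": 30, "y": 9, "z": 0, "yaw": 0}
    - {"fingers": 20, "x": 18, "y": 5, "z": 0, "yaw": 0}
    - {"fingers": 20, "x": 0, "y": 0, "z": -15, "yaw": 0}
    - {"fingers": 20, "x": 0, "y": 0, "z": -25, "yaw": 0}
    - {"fingers": 20, "x": 0, "y": 0, "z": -20, "yaw": 0}
    - {"fingers": 20, "x": 0, "y": 0, "z": -5, "yaw": 0}
    - {"fingers": 20, "x": 0, "y": 0, "z": 0, "yaw": 0}
    - {"fingers": 20, "x": 0, "y": 0, "z": 0, "yaw": 0}

```text
t: 24.4
position: [576.3, 65.5, 47.7]
tcp_rot: [[0.0, -0.997, 0.073], [-0.0, 0.073, 0.997], [-1.0, -0.0, -0.0]]
force: [0.2, 0.1, -0.0]
gripper_width: 0.404
```

```bash
python3 - <<'E'
from h import *
o,c=snap('wrist','w20.png');print(o['position'],o['tcp_rot'][:,2],o['gripper_width'],o['force'])
E
```

```text
[576.28459864  65.45612267  47.66066858] [ 7.25074283e-02  9.97367871e-01 -4.95508522e-05] 0.4043911333611542 [ 0.19690008  0.07050368 -0.04501568]
```

View pics/w20.png

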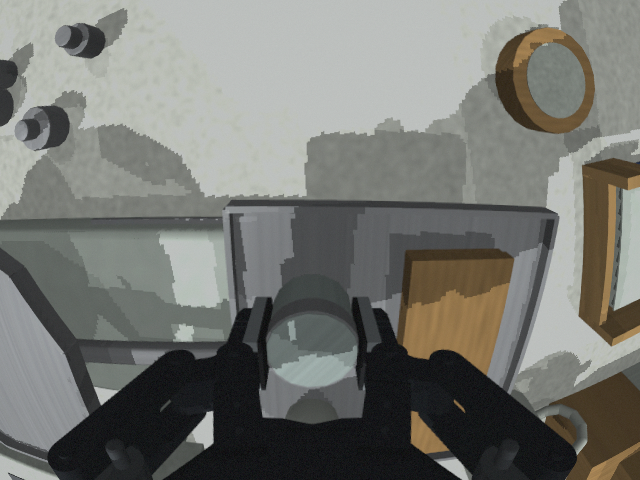

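>>> send_rows:
  moves:
    - {"fingers": 20, "x": 0, "y": 0, "z": -4, "yaw": 0}
    - {"fingers": 20, "x": 0, "y": 0, "z": -4, "yaw": 0}
    - {"fingers": 20, "x": 0, "y": 0, "z": -2, "yaw": 0}
    - {"fingers": 20, "x": 0, "y": 0, "z": -1.5, "yaw": 0}
    - {"fingers": 20, "x": 0, "y": 0, "z": 0, "yaw": 0}

```text
t: 24.95
position: [575.7, 65.3, 36.0]
tcp_rot: [[0.0, -0.997, 0.072], [-0.0, 0.072, 0.997], [-1.0, -0.0, -0.0]]
force: [-0.8, -0.7, -0.5]
gripper_width: 0.402
```

>>> send_rows:
  moves:
    - {"fingers": 20, "x": 0, "y": 0, "z": -1.5, "yaw": 0}
    - {"fingers": 20, "x": 0, "y": 0, "z": 0, "yaw": 0}
    - {"fingers": 46, "x": 0, "y": 0, "z": 0, "yaw": 0}
    - {"fingers": 46, "x": 0, "y": 0, "z": 0, "yaw": 0}
    - {"fingers": 46, "x": 0, "y": 0, "z": 0, "yaw": 0}
    - {"fingers": 46, "x": 0, "y": 0, "z": 8, "yaw": 0}
    - {"fingers": 46, "x": 0, "y": 0, "z": 20, "yaw": 0}
    - {"fingers": 46, "x": 0, "y": 0, "z": 35, "yaw": 0}
    - {"fingers": 46, "x": 0, "y": 0, "z": 35, "yaw": 0}
    - {"fingers": 46, "x": 0, "y": 0, "z": 10, "yaw": 0}

```text
t: 25.95
position: [577.5, 65.5, 146.6]
tcp_rot: [[0.005, -0.997, 0.072], [0.0, 0.072, 0.997], [-1.0, -0.005, 0.001]]
force: [0.7, 0.5, 0.7]
gripper_width: 0.54
```

>>> send_rows:
  moves:
    - {"fingers": 50, "x": -20, "y": -12, "z": 0, "yaw": 1}
    - {"fingers": 50, "x": -30, "y": -25, "z": 0, "yaw": 1}
    - {"fingers": 50, "x": -30, "y": -30, "z": 0, "yaw": 1}
    - {"fingers": 50, "x": -30, "y": -30, "z": 0, "yaw": 1}
    - {"fingers": 50, "x": -20, "y": -30, "z": 0, "yaw": 0}
    - {"fingers": 50, "x": -6, "y": -30, "z": 0, "yaw": 0}
    - {"fingers": 50, "x": 0, "y": -15, "z": 0, "yaw": 0}
    - {"fingers": 50, "x": 0, "y": 0, "z": 0, "yaw": 0}
    - {"fingers": 50, "x": 0, "y": 0, "z": 0, "yaw": 0}

```text
t: 26.85
position: [439.6, -106.6, 142.3]
tcp_rot: [[-0.0, -1.0, 0.004], [0.0, 0.004, 1.0], [-1.0, 0.0, 0.0]]
force: [0.2, -0.1, 0.8]
gripper_width: 0.584
```

```bash
python3 - <<'E'
from h import *
import pickle
o,c=snap('wrist','w21.png');print(o['position'],o['tcp_rot'][:,2],o['gripper_width'],o['force'],o['t'])
pickle.dump((o,c),open('w.pkl','wb'))
o,c=snap('top','t6.png')
a=cv2.imread('pics/t6.png');cv2.imwrite('pics/z16.png',cv2.resize(a[170:370,80:480],None,fx=2,fy=2,interpolation=2))
E
```

```text
[ 439.59610552 -106.64700063  142.33279011] [3.55637915e-03 9.99993656e-01 1.99560310e-04] 0.5840024413770099 [ 0.16786405 -0.09043302  0.81769735] 26.85
```

View pics/w21.png

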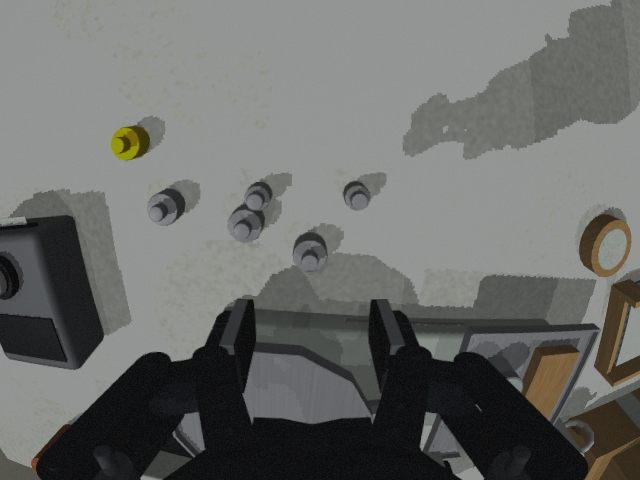

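View pics/z16.png

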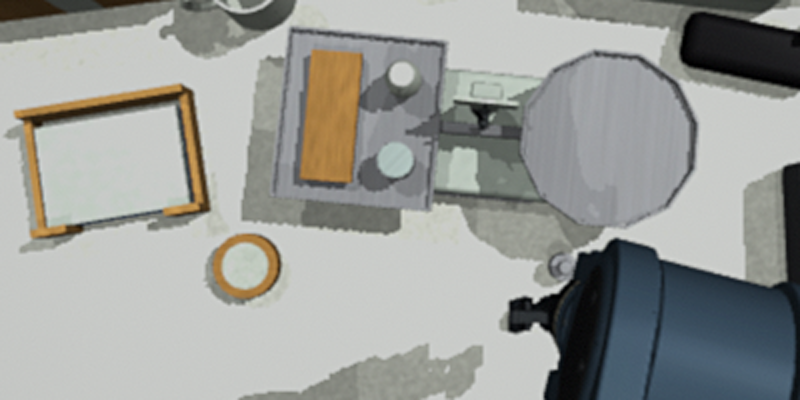

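```bash
python3 - <<'E'
from h import *
import pickle;o,c=pickle.load(open('w.pkl','rb'))
print('bigA',wpix(o,c,309.5,260,38),wpix(o,c,310,248,24),'smA',wpix(o,c,357,202,36))
a=cv2.imread('pics/w21.png');cv2.imwrite('pics/z17.png',cv2.resize(a[160:290,220:400],None,fx=4,fy=4,interpolation=2))
E
```

```text
bigA [ 470.26066162 -108.689665     38.        ] [ 464.99080568 -108.30888654   24.        ] smA [422.35726581 -71.31331066  36.        ]
```

View pics/z17.png

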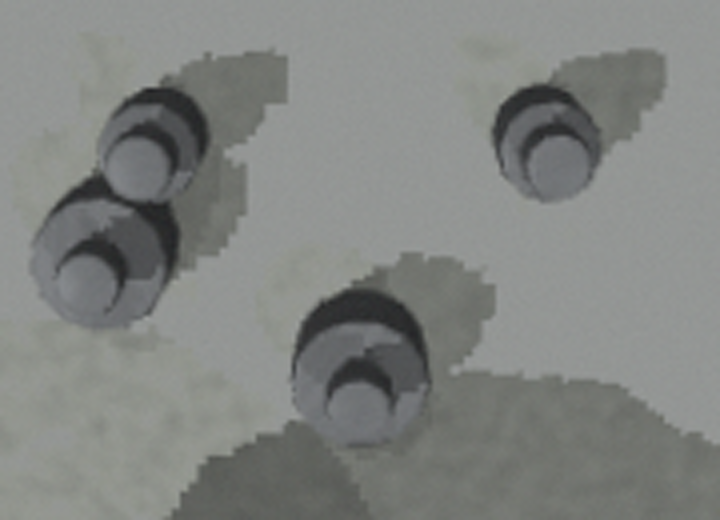

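>>> send_rows:
  moves:
    - {"fingers": 50, "x": 16, "y": -1, "z": -15, "yaw": 0}
    - {"fingers": 50, "x": 16, "y": -1, "z": -30, "yaw": 0}
    - {"fingers": 50, "x": 0, "y": 0, "z": -35, "yaw": 0}
    - {"fingers": 50, "x": 0, "y": 0, "z": -35, "yaw": 0}
    - {"fingers": 50, "x": 0, "y": 0, "z": -32, "yaw": 0}
    - {"fingers": 50, "x": 0, "y": 0, "z": -20, "yaw": 0}
    - {"fingers": 50, "x": 0, "y": 0, "z": -8, "yaw": 0}
    - {"fingers": 50, "x": 0, "y": 0, "z": 0, "yaw": 0}
    - {"fingers": 50, "x": 0, "y": 0, "z": 0, "yaw": 0}

```text
t: 27.85
position: [472.4, -108.4, -31.8]
tcp_rot: [[0.001, -1.0, 0.002], [-0.0, 0.002, 1.0], [-1.0, -0.001, -0.0]]
force: [-0.3, 0.4, 0.1]
gripper_width: 0.586
```

```bash
python3 - <<'E'
from h import *
o,c=snap('wrist','w22.png');print(o['position'],o['tcp_rot'][:,2],o['gripper_width'],o['force'])
E
```

```text
[ 472.4299034  -108.42578564  -31.84165582] [ 1.85441441e-03  9.99998243e-01 -2.75200017e-04] 0.5863469523905193 [-0.27250095  0.44138437  0.07907045]
```

View pics/w22.png

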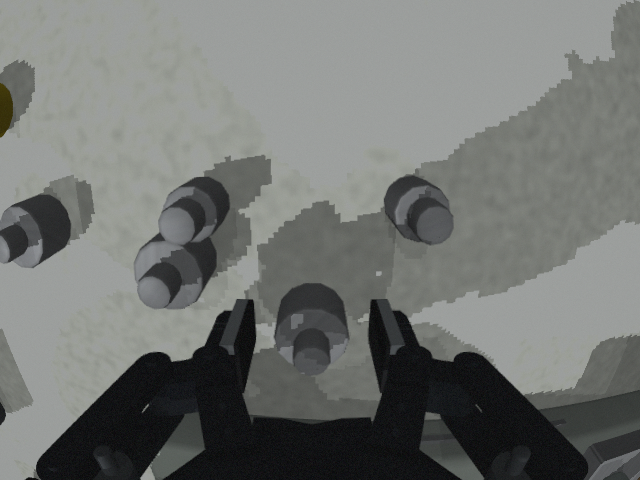

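>>> send_rows:
  moves:
    - {"fingers": 50, "x": 0, "y": 0, "z": -3.5, "yaw": 0}
    - {"fingers": 30, "x": 0, "y": 0, "z": 0, "yaw": 0}
    - {"fingers": 15, "x": 0, "y": 0, "z": 0, "yaw": 0}
    - {"fingers": 15, "x": 0, "y": 0, "z": 0, "yaw": 0}
    - {"fingers": 15, "x": 0, "y": 0, "z": 0, "yaw": 0}
    - {"fingers": 15, "x": 0, "y": 0, "z": 0, "yaw": 0}
    - {"fingers": 15, "x": 0, "y": 0, "z": 0, "yaw": 0}

```text
t: 28.6
position: [473.0, -108.9, -34.6]
tcp_rot: [[0.003, -1.0, 0.003], [-0.001, 0.003, 1.0], [-1.0, -0.003, -0.001]]
force: [-0.7, 0.9, 12.9]
gripper_width: 0.327
```

>>> send_rows:
  moves:
    - {"fingers": 15, "x": 0, "y": 0, "z": 15, "yaw": 0}
    - {"fingers": 15, "x": 0, "y": 0, "z": 30, "yaw": 0}
    - {"fingers": 15, "x": 0, "y": 0, "z": 40, "yaw": 0}
    - {"fingers": 15, "x": 0, "y": 0, "z": 40, "yaw": 0}
    - {"fingers": 15, "x": 0, "y": 0, "z": 25, "yaw": 0}
    - {"fingers": 15, "x": 0, "y": 0, "z": 0, "yaw": 0}
    - {"fingers": 15, "x": 0, "y": 0, "z": 0, "yaw": 0}

```text
t: 29.3
position: [471.8, -108.7, 114.0]
tcp_rot: [[0.001, -1.0, 0.003], [-0.0, 0.003, 1.0], [-1.0, -0.001, -0.0]]
force: [0.4, -0.6, -0.5]
gripper_width: 0.333
```

```bash
python3 - <<'E'
from h import *
o,c=snap('wrist','w23.png');print(o['position'],o['tcp_rot'][:,2],o['gripper_width'],o['force'])
E
```

```text
[ 471.76832272 -108.74189829  114.03727258] [ 2.67998134e-03  9.99996349e-01 -3.44742580e-04] 0.3326887564160174 [ 0.42789546 -0.622419   -0.47641885]
```

View pics/w23.png

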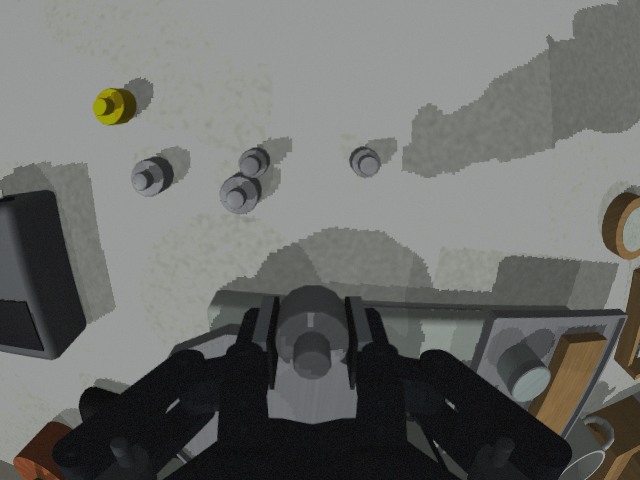

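>>> send_rows:
  moves:
    - {"fingers": 15, "x": 14, "y": -6, "z": 0, "yaw": -1}
    - {"fingers": 15, "x": 28, "y": -11, "z": 0, "yaw": -1}
    - {"fingers": 15, "x": 32, "y": -11, "z": 0, "yaw": -1}
    - {"fingers": 15, "x": 32, "y": -6, "z": 0, "yaw": -1}
    - {"fingers": 15, "x": 30, "y": -3, "z": 0, "yaw": 0}
    - {"fingers": 15, "x": 16, "y": 0, "z": 0, "yaw": 0}
    - {"fingers": 15, "x": 0, "y": 0, "z": -15, "yaw": 0}
    - {"fingers": 15, "x": 0, "y": 0, "z": -15, "yaw": 0}
    - {"fingers": 15, "x": 0, "y": 0, "z": -10, "yaw": 0}
    - {"fingers": 15, "x": 0, "y": 0, "z": 0, "yaw": 0}
    - {"fingers": 15, "x": 0, "y": 0, "z": 0, "yaw": 0}

```text
t: 30.45
position: [623.3, -145.6, 73.4]
tcp_rot: [[-0.001, -0.997, 0.072], [0.0, 0.072, 0.997], [-1.0, 0.001, 0.0]]
force: [0.4, 0.4, -1.5]
gripper_width: 0.328
```

```bash
python3 - <<'E'
from h import *
o,c=snap('wrist','w24.png');print(o['position'],o['tcp_rot'][:,2],o['gripper_width'],o['force'])
E
```

```text
[ 623.28632574 -145.64299229   73.41019326] [7.23537857e-02 9.97379029e-01 4.08881785e-05] 0.3278141882649627 [ 0.38877124  0.42091373 -1.48642418]
```

View pics/w24.png

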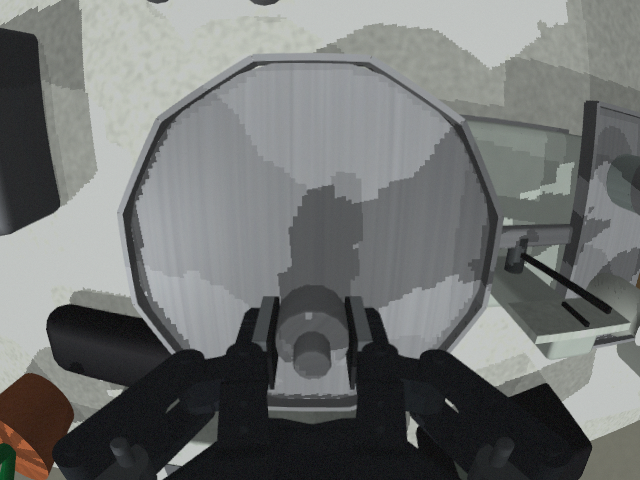

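>>> send_rows:
  moves:
    - {"fingers": 15, "x": -8, "y": 0, "z": -5, "yaw": 0}
    - {"fingers": 15, "x": 0, "y": 0, "z": -4, "yaw": 0}
    - {"fingers": 15, "x": 0, "y": 0, "z": -3, "yaw": 0}
    - {"fingers": 15, "x": 0, "y": 0, "z": -3, "yaw": 0}
    - {"fingers": 15, "x": 0, "y": 0, "z": -2, "yaw": 0}
    - {"fingers": 15, "x": 0, "y": 0, "z": 0, "yaw": 0}
    - {"fingers": 15, "x": 0, "y": 0, "z": 0, "yaw": 0}

```text
t: 31.2
position: [615.7, -145.7, 56.9]
tcp_rot: [[-0.0, -0.997, 0.072], [-0.0, 0.072, 0.997], [-1.0, 0.0, -0.0]]
force: [0.1, -0.2, 0.8]
gripper_width: 0.331
```

```bash
python3 - <<'E'
from h import *
o,c=snap('wrist','w25.png');print(o['position'],o['tcp_rot'][:,2],o['gripper_width'],o['force'])
print(wpix(o,c,312,405,95))
E
```

```text
[ 615.74752782 -145.66775266   56.88404854] [ 7.22981161e-02  9.97383065e-01 -6.53956159e-05] 0.3308450053144963 [ 0.14823191 -0.24663947  0.78297983]
[ 668.02658642 -149.50823917   95.        ]
```

View pics/w25.png

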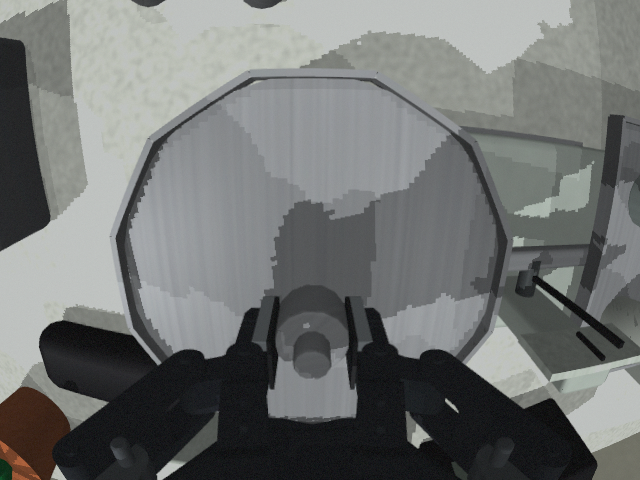

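>>> send_rows:
  moves:
    - {"fingers": 15, "x": 0, "y": 0, "z": -3, "yaw": 0}
    - {"fingers": 15, "x": 0, "y": 0, "z": 0, "yaw": 0}
    - {"fingers": 42, "x": 0, "y": 0, "z": 0, "yaw": 0}
    - {"fingers": 42, "x": 0, "y": 0, "z": 0, "yaw": 0}
    - {"fingers": 42, "x": 0, "y": 0, "z": 0, "yaw": 0}
    - {"fingers": 42, "x": 0, "y": 0, "z": 8, "yaw": 0}
    - {"fingers": 42, "x": 0, "y": 0, "z": 20, "yaw": 0}
    - {"fingers": 42, "x": 0, "y": 0, "z": 30, "yaw": 0}
    - {"fingers": 42, "x": 0, "y": 0, "z": 20, "yaw": 0}

```text
t: 32.15
position: [616.2, -145.8, 134.4]
tcp_rot: [[0.002, -0.997, 0.072], [-0.001, 0.072, 0.997], [-1.0, -0.002, -0.0]]
force: [1.0, -0.5, -0.2]
gripper_width: 0.494
```

>>> send_rows:
  moves:
    - {"fingers": 46, "x": -20, "y": 6, "z": 0, "yaw": 1}
    - {"fingers": 46, "x": -35, "y": 12, "z": 0, "yaw": 1}
    - {"fingers": 46, "x": -38, "y": 13, "z": 0, "yaw": 1}
    - {"fingers": 46, "x": -38, "y": 13, "z": 0, "yaw": 1}
    - {"fingers": 46, "x": -38, "y": 13, "z": 0, "yaw": 0}
    - {"fingers": 46, "x": -33, "y": 13, "z": 0, "yaw": 0}
    - {"fingers": 46, "x": -16, "y": 5, "z": 0, "yaw": 0}
    - {"fingers": 46, "x": 0, "y": 0, "z": 0, "yaw": 0}
    - {"fingers": 46, "x": 0, "y": 0, "z": 0, "yaw": 0}

```text
t: 33.05
position: [398.7, -70.9, 132.8]
tcp_rot: [[0.002, -1.0, 0.002], [-0.001, 0.002, 1.0], [-1.0, -0.002, -0.001]]
force: [0.9, -0.4, -0.1]
gripper_width: 0.537
```

```bash
python3 - <<'E'
from h import *
import pickle
o,c=snap('wrist','w26.png');print(o['position'],o['tcp_rot'][:,2],o['gripper_width'],o['force'],o['t'])
pickle.dump((o,c),open('w.pkl','wb'))
a=cv2.imread('pics/w26.png');cv2.imwrite('pics/z18.png',cv2.resize(a[200:320,220:400],None,fx=4,fy=4,interpolation=2))
E
```

```text
[398.68015723 -70.86591361 132.76965845] [ 2.40649052e-03  9.99996953e-01 -5.50223521e-04] 0.5374138012426065 [ 0.87558692 -0.35026617 -0.08076444] 33.05
```

View pics/w26.png

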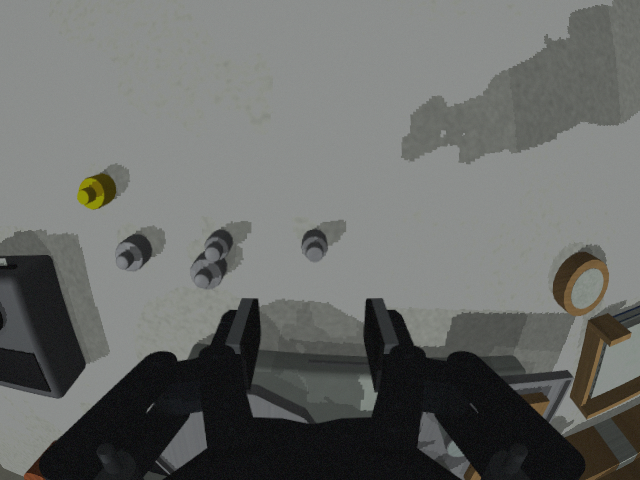

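View pics/z18.png

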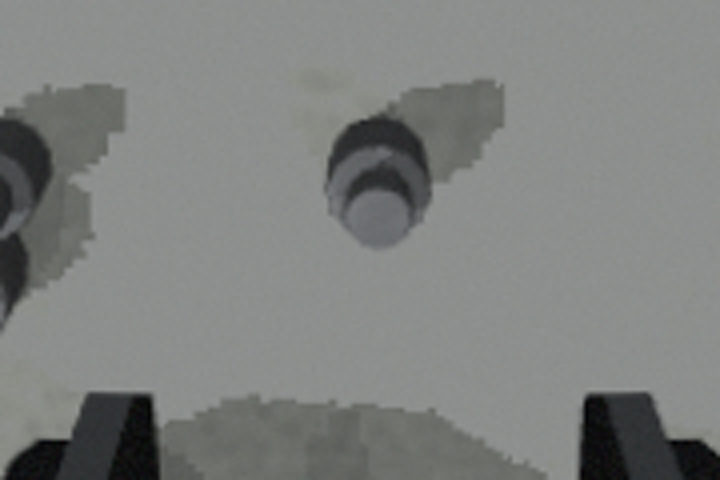

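```bash
python3 - <<'E'
from h import *
import pickle;o,c=pickle.load(open('w.pkl','rb'))
print('smA',wpix(o,c,220+379/4,200+218/4,36))
E
```

```text
smA [421.87790235 -68.75227051  36.        ]
```

>>> send_rows:
  moves:
    - {"fingers": 46, "x": 12, "y": 1, "z": -15, "yaw": 0}
    - {"fingers": 46, "x": 11.5, "y": 1, "z": -30, "yaw": 0}
    - {"fingers": 46, "x": 0, "y": 0, "z": -35, "yaw": 0}
    - {"fingers": 46, "x": 0, "y": 0, "z": -35, "yaw": 0}
    - {"fingers": 46, "x": 0, "y": 0, "z": -30, "yaw": 0}
    - {"fingers": 46, "x": 0, "y": 0, "z": -15, "yaw": 0}
    - {"fingers": 46, "x": 0, "y": 0, "z": -7, "yaw": 0}
    - {"fingers": 46, "x": 0, "y": 0, "z": 0, "yaw": 0}
    - {"fingers": 46, "x": 0, "y": 0, "z": 0, "yaw": 0}

```text
t: 34.0
position: [422.3, -69.0, -35.0]
tcp_rot: [[0.001, -1.0, 0.003], [-0.0, 0.003, 1.0], [-1.0, -0.001, -0.0]]
force: [0.3, 1.1, 0.1]
gripper_width: 0.542
```

```bash
python3 - <<'E'
from h import *
o,c=snap('wrist','w27.png');print(o['position'],o['tcp_rot'][:,2],o['gripper_width'],o['force'])
E
```

```text
[422.27487217 -68.97594553 -34.9546762 ] [ 2.69614275e-03  9.99996336e-01 -2.42587805e-04] 0.5418326805989571 [0.30138178 1.08755384 0.07055924]
```

View pics/w27.png

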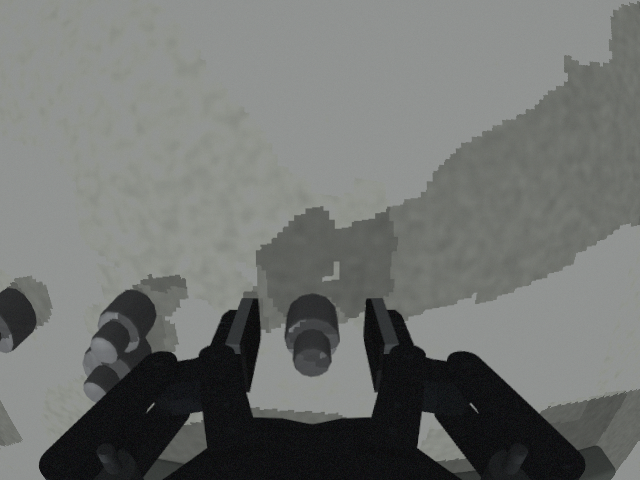

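>>> send_rows:
  moves:
    - {"fingers": 30, "x": 0, "y": 0, "z": 0, "yaw": 0}
    - {"fingers": 10, "x": 0, "y": 0, "z": 0, "yaw": 0}
    - {"fingers": 10, "x": 0, "y": 0, "z": 0, "yaw": 0}
    - {"fingers": 10, "x": 0, "y": 0, "z": 0, "yaw": 0}
    - {"fingers": 10, "x": 0, "y": 0, "z": 0, "yaw": 0}
    - {"fingers": 10, "x": 0, "y": 0, "z": 0, "yaw": 0}

```text
t: 34.65
position: [422.5, -68.9, -34.1]
tcp_rot: [[0.003, -1.0, 0.003], [-0.001, 0.003, 1.0], [-1.0, -0.003, -0.001]]
force: [-1.4, -0.6, 9.0]
gripper_width: 0.236
```

>>> send_rows:
  moves:
    - {"fingers": 10, "x": 0, "y": 0, "z": 15, "yaw": 0}
    - {"fingers": 10, "x": 0, "y": 0, "z": 30, "yaw": 0}
    - {"fingers": 10, "x": 0, "y": 0, "z": 40, "yaw": 0}
    - {"fingers": 10, "x": 0, "y": 0, "z": 40, "yaw": 0}
    - {"fingers": 10, "x": 0, "y": 0, "z": 25, "yaw": 0}
    - {"fingers": 10, "x": 0, "y": 0, "z": 0, "yaw": 0}
    - {"fingers": 10, "x": 0, "y": 0, "z": 0, "yaw": 0}

```text
t: 35.35
position: [421.5, -68.7, 115.2]
tcp_rot: [[0.002, -1.0, 0.003], [-0.0, 0.003, 1.0], [-1.0, -0.002, -0.0]]
force: [0.6, 0.9, -0.2]
gripper_width: 0.235
```

```bash
python3 - <<'E'
from h import *
o,c=snap('wrist','w28.png');print(o['position'],o['tcp_rot'][:,2],o['gripper_width'],o['force'])
o,c=snap('top','t7.png')
a=cv2.imread('pics/t7.png');cv2.imwrite('pics/z19.png',cv2.resize(a[170:370,180:480],None,fx=2.6,fy=2.6,interpolation=2))
E
```

```text
[421.53763477 -68.74856697 115.21513342] [ 2.55289802e-03  9.99996676e-01 -3.61780718e-04] 0.23471685329165617 [ 0.62522073  0.91443938 -0.19003423]
```

View pics/w28.png

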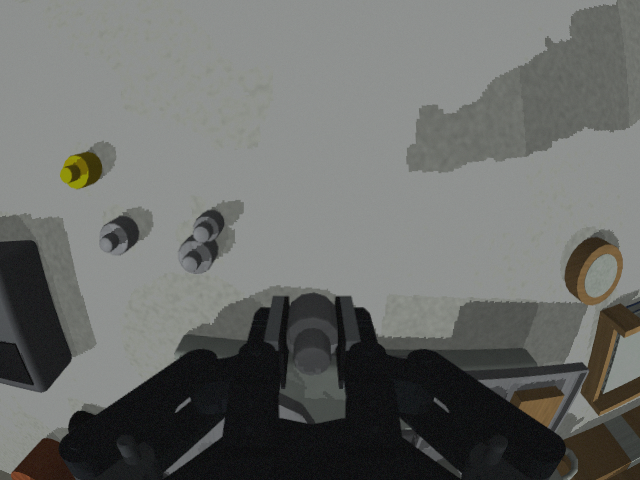

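View pics/z19.png

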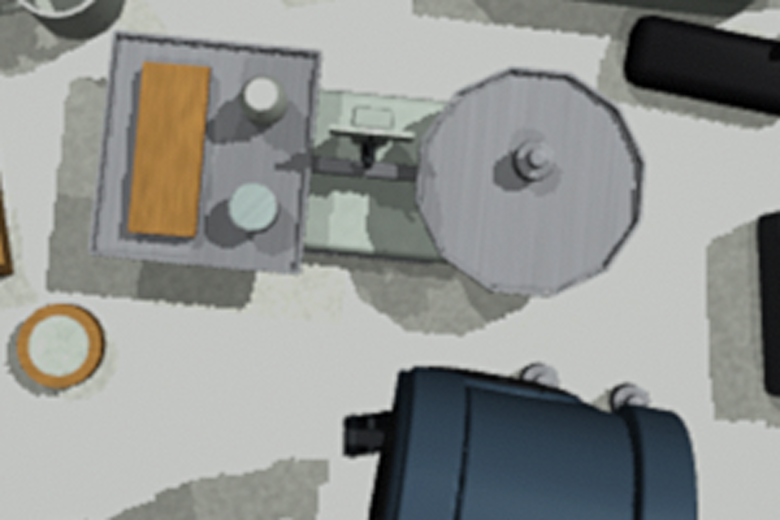

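>>> send_rows:
  moves:
    - {"fingers": 10, "x": 12, "y": -10, "z": 0, "yaw": -1}
    - {"fingers": 10, "x": 24, "y": -20, "z": 0, "yaw": -1}
    - {"fingers": 10, "x": 32, "y": -20, "z": 0, "yaw": -1}
    - {"fingers": 10, "x": 32, "y": -14, "z": 0, "yaw": -1}
    - {"fingers": 10, "x": 28, "y": -9, "z": 0, "yaw": 0}
    - {"fingers": 10, "x": 17, "y": 0, "z": 0, "yaw": 0}
    - {"fingers": 10, "x": 0, "y": 0, "z": -15, "yaw": 0}
    - {"fingers": 10, "x": 0, "y": 0, "z": -20, "yaw": 0}
    - {"fingers": 10, "x": 0, "y": 0, "z": -15, "yaw": 0}
    - {"fingers": 10, "x": 0, "y": 0, "z": 0, "yaw": 0}
    - {"fingers": 10, "x": 0, "y": 0, "z": 0, "yaw": 0}

```text
t: 36.55
position: [566.1, -142.0, 64.1]
tcp_rot: [[-0.002, -0.997, 0.073], [0.0, 0.073, 0.997], [-1.0, 0.002, 0.0]]
force: [0.5, -0.2, -1.7]
gripper_width: 0.233
```

```bash
python3 - <<'E'
from h import *
o,c=snap('wrist','w29.png');print(o['position'],o['tcp_rot'][:,2],o['gripper_width'],o['force'])
E
```

```text
[ 566.10044613 -141.99441784   64.12360785] [7.28204907e-02 9.97345057e-01 1.16223170e-04] 0.23315214067785878 [ 0.53082355 -0.2224662  -1.65184724]
```

View pics/w29.png

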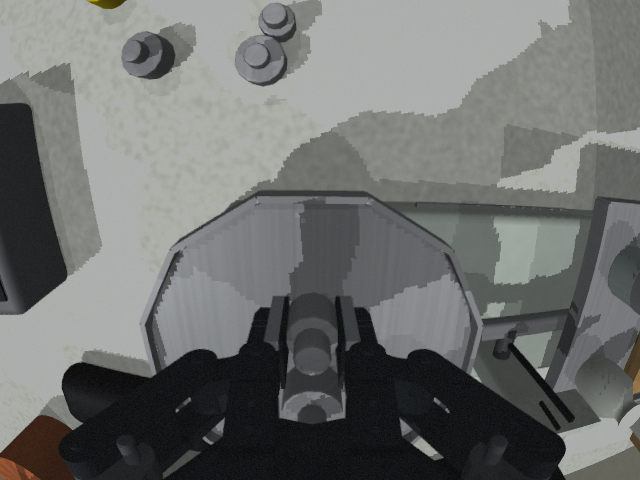

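>>> send_rows:
  moves:
    - {"fingers": 10, "x": 0, "y": 0, "z": -6, "yaw": 0}
    - {"fingers": 10, "x": 0, "y": 0, "z": -5, "yaw": 0}
    - {"fingers": 10, "x": 0, "y": 0, "z": -3, "yaw": 0}
    - {"fingers": 10, "x": 0, "y": 0, "z": -2, "yaw": 0}
    - {"fingers": 10, "x": 0, "y": 0, "z": -1.5, "yaw": 0}
    - {"fingers": 10, "x": 0, "y": 0, "z": 0, "yaw": 0}
    - {"fingers": 34, "x": 0, "y": 0, "z": 0, "yaw": 0}
    - {"fingers": 34, "x": 0, "y": 0, "z": 0, "yaw": 0}
    - {"fingers": 34, "x": 0, "y": 0, "z": 0, "yaw": 0}

```text
t: 37.5
position: [566.3, -141.7, 47.5]
tcp_rot: [[0.0, -0.997, 0.072], [-0.0, 0.072, 0.997], [-1.0, -0.0, -0.0]]
force: [-0.3, -0.8, 0.1]
gripper_width: 0.399
```

>>> send_rows:
  moves:
    - {"fingers": 34, "x": 0, "y": 0, "z": 8, "yaw": 0}
    - {"fingers": 34, "x": 0, "y": 0, "z": 20, "yaw": 0}
    - {"fingers": 34, "x": 0, "y": 0, "z": 35, "yaw": 0}
    - {"fingers": 34, "x": 0, "y": 0, "z": 25, "yaw": 0}
    - {"fingers": 20, "x": -25, "y": -10, "z": 0, "yaw": 0}
    - {"fingers": 10, "x": -30, "y": -20, "z": 0, "yaw": 0}
    - {"fingers": 0, "x": -30, "y": -25, "z": 0, "yaw": 0}
    - {"fingers": 0, "x": 0, "y": 0, "z": 0, "yaw": 0}
    - {"fingers": 0, "x": 0, "y": 0, "z": 0, "yaw": 0}
    - {"fingers": 0, "x": 0, "y": 0, "z": 0, "yaw": 0}

```text
t: 38.5
position: [481.9, -196.6, 135.9]
tcp_rot: [[0.001, -0.997, 0.072], [-0.0, 0.072, 0.997], [-1.0, -0.001, -0.0]]
force: [0.3, -0.1, -1.1]
gripper_width: 0.004
```

```bash
python3 - <<'E'
from h import *
o,c=snap('wrist','w30.png');print(o['position'],o['gripper_width'],o['force'],o['t'])
o,c=snap('top','t8.png')
a=cv2.imread('pics/t8.png');cv2.imwrite('pics/z20.png',cv2.resize(a[170:370,180:480],None,fx=2.6,fy=2.6,interpolation=2))
cv2.imwrite('pics/z20b.png',cv2.resize(a[200:250,280:370],None,fx=8,fy=8,interpolation=2))
a=cv2.imread('pics/t1.png') if 0 else cv2.imread('pics/top1.png')
cv2.imwrite('pics/z20c.png',cv2.resize(a[200:250,280:370],None,fx=8,fy=8,interpolation=2))
E
```

```text
[ 481.9184179  -196.58986083  135.85686062] 0.004117053080247775 [ 0.33742874 -0.10942692 -1.13825831] 38.5
```

View pics/w30.png

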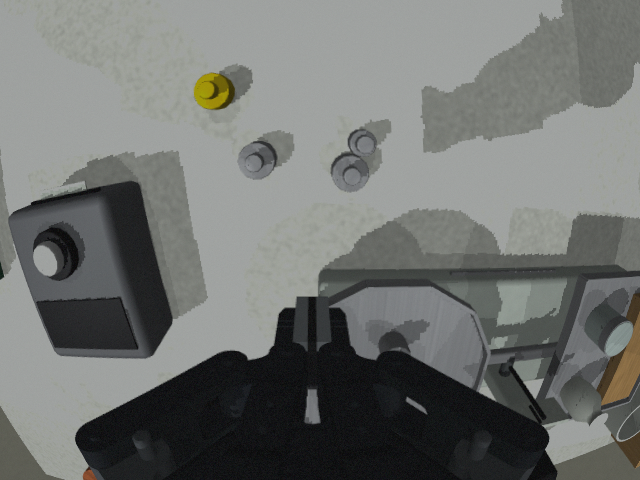

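View pics/z20.png

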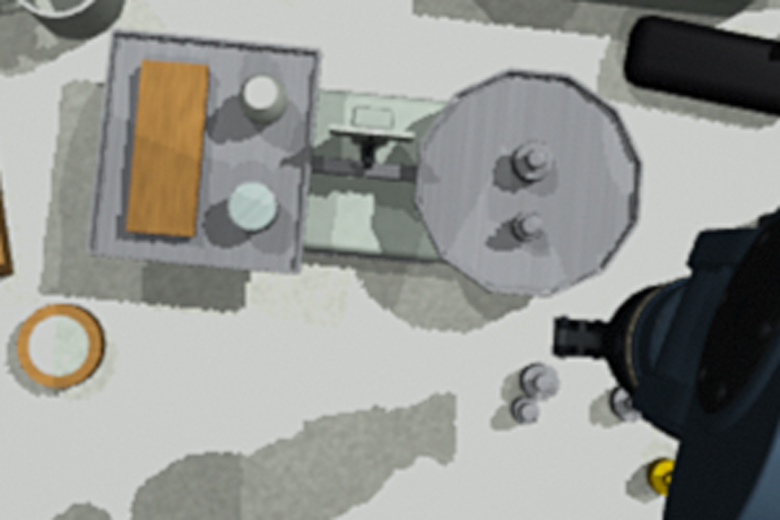

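View pics/z20b.png

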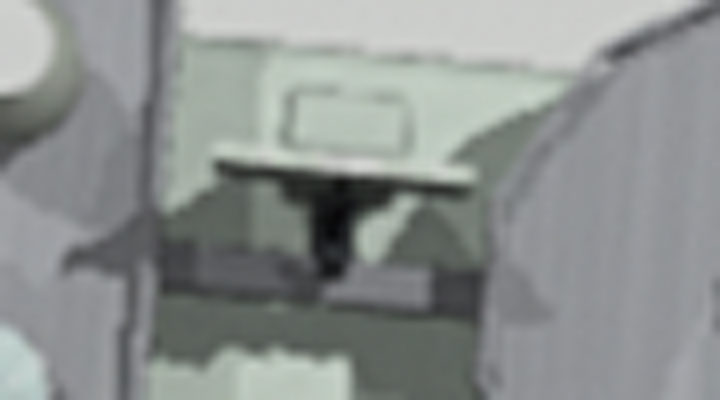

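View pics/z20c.png

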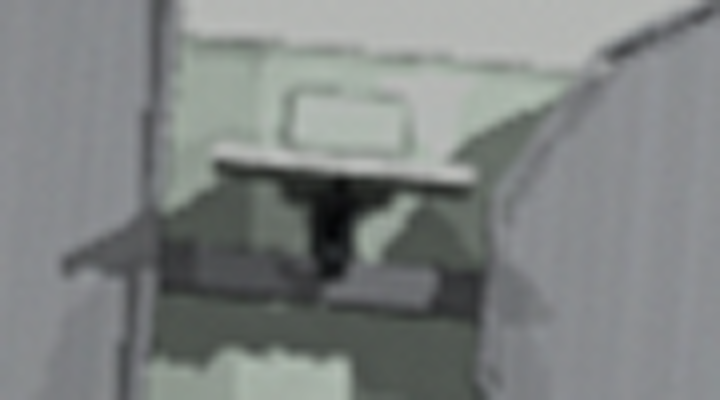

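```bash
python3 - <<'E'
import cv2
a=cv2.imread('pics/w30.png');b=cv2.imread('pics/w29.png')
cv2.imwrite('pics/z21.png',cv2.hconcat([cv2.resize(a[330:440,470:570],None,fx=4,fy=4,interpolation=2),cv2.resize(b[330:440,480:580],None,fx=4,fy=4,interpolation=2)]))
E
```

```text
(no output)
```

View pics/z21.png

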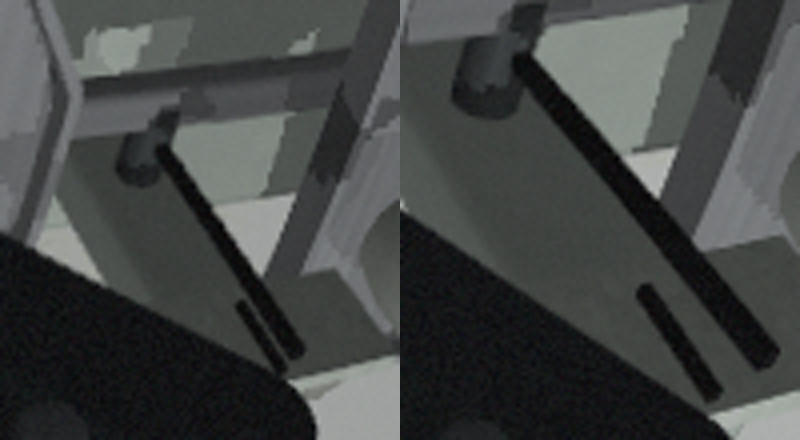

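```bash
python3 - <<'E'
from h import *
c=camera('wrist');K=np.array(c['intrinsics']);H=np.array(c['hand_eye'])
def ray(R,u,v):
    x=u-K[0,2];y=v-K[1,2];r=np.hypot(x,y);th=r/K[0,0]
    return R@H[:3,:3]@np.array([np.sin(th)*x/r,np.sin(th)*y/r,np.cos(th)])
o=bot.get_obs()
s=0.0722;R=np.array([[0,-np.cos(np.arcsin(s)),s],[0,s,np.cos(np.arcsin(s))],[-1,0,0]])
for n,pos,off,P in [('w30',[481.9,-196.6,135.9],(470,330),dict(base=(165,150),mid=(228,252),tip=(292,352),m1=(243,305),m2=(280,372))),('w29',[566.1,-142,64.1],(480,330),dict(base=(125,62),mid=(245,210),tip=(363,358),m1=(245,290),m2=(313,395)))]:
    cam=np.array(pos)+R@H[:3,3]; print(n,'cam',cam)
    for k,(a,b) in P.items():
        d=ray(R,off[0]+a/4,off[1]+b/4); az=np.degrees(np.arctan2(d[1],d[0])); print(k,round(az,2), 'elev',round(np.degrees(np.arctan2(d[2],np.hypot(d[0],d[1]))),2))
E
```

```text
w30 cam [ 399.29873924 -191.13909548  312.21413314]
base 37.61 elev -40.99
mid 37.35 elev -36.43
tip 37.28 elev -31.9
m1 36.62 elev -34.46
m2 36.42 elev -31.56
w29 cam [ 483.49873924 -136.53909548  240.41413314]
base 40.17 elev -43.61
mid 40.49 elev -36.34
tip 40.85 elev -29.11
m1 38.48 elev -33.95
m2 38.39 elev -29.19
```

```bash
python3 - <<'E'
import cv2,numpy as np
g=lambda f:cv2.cvtColor(cv2.imread('pics/'+f),cv2.COLOR_BGR2GRAY).astype(np.float32)
r=g('top1.png')
def sh(f,x0,x1,y0,y1):
    # 1-D subpixel shift of gradient profile via ECC translation
    a=r[y0:y1,x0:x1];b=g(f)[y0:y1,x0:x1]
    a=(a-a.mean())/a.std();b=(b-b.mean())/b.std()
    W=np.eye(2,3,dtype=np.float32)
    try: cc,W=cv2.findTransformECC(a,b,W,cv2.MOTION_TRANSLATION,(3,200,1e-6),None,3);return round(cc,3),W[:,2].round(2)
    except Exception as e: return 'x'
for f in ['top0.png','t4.png','t5.png','t6.png','t7.png','t8.png']:
    print(f,'Lcorner',sh(f,216,236,176,196),'Ltop',sh(f,235,300,176,196),'Lleft',sh(f,210,230,195,240),'Rtop',sh(f,360,410,190,210),'Rright',sh(f,415,435,210,260),'fixed',sh(f,300,345,195,215))
E
```

```text
top0.png Lcorner (1.0, array([-0.  ,  0.01], dtype=float32)) Ltop (1.0, array([ 0., -0.], dtype=float32)) Lleft (1.0, array([-0.  ,  0.02], dtype=float32)) Rtop (1.0, array([-0.  , -0.01], dtype=float32)) Rright (1.0, array([-0., -0.], dtype=float32)) fixed (1.0, array([0.02, 0.  ], dtype=float32))
t4.png Lcorner (0.971, array([0.14, 0.4 ], dtype=float32)) Ltop (0.985, array([4.8 , 1.21], dtype=float32)) Lleft (0.896, array([ 0.67, -1.71], dtype=float32)) Rtop (0.993, array([ 0.63, -0.68], dtype=float32)) Rright (0.989, array([ 0.76, -0.39], dtype=float32)) fixed (0.992, array([ 0.05, -0.01], dtype=float32))
t5.png Lcorner (0.926, array([0.33, 0.76], dtype=float32)) Ltop (0.99, array([0.87, 1.56], dtype=float32)) Lleft (0.905, array([ 1.59, -2.86], dtype=float32)) Rtop (0.989, array([ 1.24, -1.41], dtype=float32)) Rright (0.983, array([ 1.71, -0.73], dtype=float32)) fixed (0.975, array([ 0.16, -0.07], dtype=float32))
t6.png Lcorner (0.907, array([0.31, 0.88], dtype=float32)) Ltop (0.99, array([0.79, 1.75], dtype=float32)) Lleft (0.909, array([ 1.96, -3.35], dtype=float32)) Rtop (0.982, array([ 1.48, -1.63], dtype=float32)) Rright (0.983, array([ 1.93, -0.81], dtype=float32)) fixed (0.96, array([0.28, 0.07], dtype=float32))
t7.png Lcorner (0.979, array([0.2 , 0.33], dtype=float32)) Ltop (0.985, array([-0.37,  0.68], dtype=float32)) Lleft (0.912, array([ 0.63, -1.73], dtype=float32)) Rtop (0.992, array([ 0.63, -0.65], dtype=float32)) Rright (0.989, array([ 0.7 , -0.46], dtype=float32)) fixed (0.971, array([0.08, 0.14], dtype=float32))
t8.png Lcorner (0.998, array([-0.03, -0.  ], dtype=float32)) Ltop (0.987, array([ 0.18, -0.  ], dtype=float32)) Lleft (0.806, array([-0.47,  0.  ], dtype=float32)) Rtop (0.995, array([0.06, 0.07], dtype=float32)) Rright (0.986, array([-0.15, -0.05], dtype=float32)) fixed (0.97, array([-0.04,  0.16], dtype=float32))
```

```bash
python3 - <<'E'
from h import *
o,c=snap('wrist','w31.png');print(wpix(o,c,46,258,90))
E
```

```text
[ 475.53220537 -404.1696523    90.        ]
```

>>> send_rows:
  moves:
    - {"fingers": 0, "x": -4, "y": -20, "z": 0, "yaw": 0}
    - {"fingers": 0, "x": -6, "y": -35, "z": 0, "yaw": 0}
    - {"fingers": 0, "x": -6, "y": -35, "z": 0, "yaw": 0}
    - {"fingers": 0, "x": -6, "y": -35, "z": 0, "yaw": 0}
    - {"fingers": 0, "x": -6, "y": -30, "z": 0, "yaw": 0}
    - {"fingers": 0, "x": -8, "y": -18, "z": 0, "yaw": 0}
    - {"fingers": 0, "x": 0, "y": 0, "z": 0, "yaw": 0}
    - {"fingers": 0, "x": 0, "y": 0, "z": 0, "yaw": 0}

```text
t: 39.5
position: [445.3, -369.4, 135.0]
tcp_rot: [[-0.0, -0.997, 0.073], [0.001, 0.073, 0.997], [-1.0, 0.001, 0.001]]
force: [0.5, 0.0, -0.3]
gripper_width: 0.002
```

```bash
python3 - <<'E'
from h import *
import pickle
o,c=snap('wrist','w32.png');print(o['position'],o['gripper_width'],o['force'],o['t'])
pickle.dump((o,c),open('w.pkl','wb'))
E
```

```text
[ 445.29664537 -369.35916967  134.97515267] 0.001981032043051849 [ 0.51237545  0.00515634 -0.30285391] 39.5
```

View pics/w32.png

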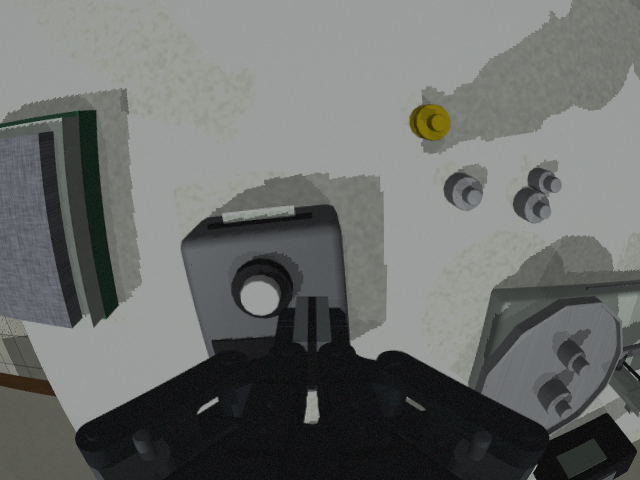

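```bash
python3 - <<'E'
from h import *
import pickle;o,c=pickle.load(open('w.pkl','rb'));print(wpix(o,c,260.5,297.5,90))
E
```

```text
[ 476.84563751 -406.43716665   90.        ]
```

>>> send_rows:
  moves:
    - {"fingers": 0, "x": 15, "y": -18, "z": 0, "yaw": 0}
    - {"fingers": 0, "x": 15, "y": -17, "z": 0, "yaw": 0}
    - {"fingers": 0, "x": 0, "y": 0, "z": -20, "yaw": 0}
    - {"fingers": 0, "x": 0, "y": 0, "z": -30, "yaw": 0}
    - {"fingers": 0, "x": 0, "y": 0, "z": -20, "yaw": 0}
    - {"fingers": 0, "x": 0, "y": 0, "z": -7, "yaw": 0}
    - {"fingers": 0, "x": 0, "y": 0, "z": 0, "yaw": 0}
    - {"fingers": 0, "x": 0, "y": 0, "z": 0, "yaw": 0}

```text
t: 40.35
position: [476.0, -404.6, 59.5]
tcp_rot: [[0.001, -0.997, 0.072], [-0.001, 0.072, 0.997], [-1.0, -0.001, -0.001]]
force: [0.4, 0.2, 0.9]
gripper_width: -0.001
```

```bash
python3 - <<'E'
from h import *
o,c=snap('wrist','w33.png');print(o['position'],o['force'],o['t'])
E
```

```text
[ 475.99261775 -404.62282974   59.49749792] [0.40010795 0.22049841 0.85796653] 40.35
```

View pics/w33.png

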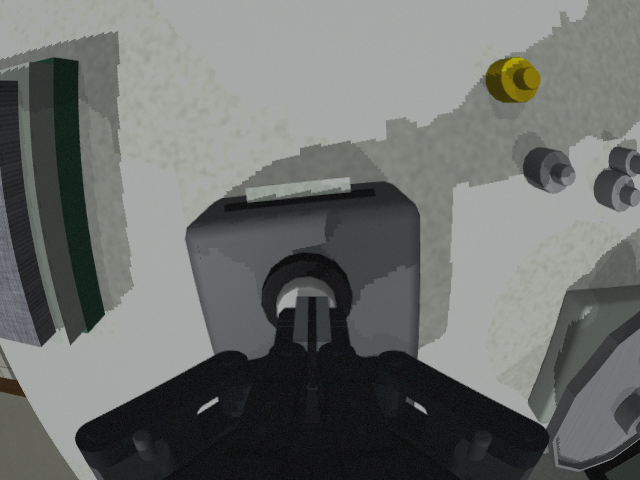

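>>> send_rows:
  moves:
    - {"fingers": 0, "x": 0, "y": -1, "z": -5, "yaw": 0}
    - {"fingers": 0, "x": 0, "y": 0, "z": -3, "yaw": 0}
    - {"fingers": 0, "x": 0, "y": 0, "z": -2, "yaw": 0}
    - {"fingers": 0, "x": 0, "y": 0, "z": 0, "yaw": 0}
    - {"fingers": 0, "x": 0, "y": 0, "z": 0, "yaw": 0}

```text
t: 40.9
position: [476.4, -406.4, 51.4]
tcp_rot: [[0.004, -0.997, 0.072], [-0.002, 0.072, 0.997], [-1.0, -0.004, -0.002]]
force: [-2.7, 4.2, 21.0]
gripper_width: -0.003
```

```bash
python3 - <<'E'
from h import *
o,c=snap('wrist','w34.png');print(o['position'],o['force'],o['t'])
a=cv2.imread('pics/w34.png');b=cv2.imread('pics/w33.png')
cv2.imwrite('pics/z22.png',cv2.hconcat([cv2.resize(x[230:360,240:390],None,fx=2.6,fy=2.6,interpolation=2) for x in (b,a)]))
E
```

```text
[ 476.36888986 -406.39352804   51.36471357] [-2.68863396  4.19465556 20.96803841] 40.9
```

View pics/z22.png

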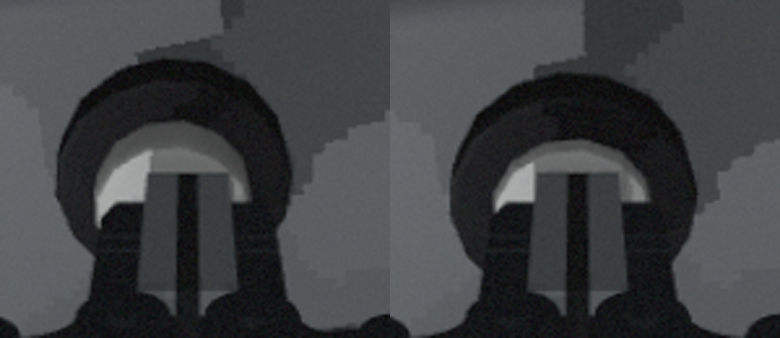

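```bash
python3 - <<'E'
from h import *
c=camera('wrist');K=np.array(c['intrinsics']);H=np.array(c['hand_eye'])
def ray(R,u,v):
    x=u-K[0,2];y=v-K[1,2];r=np.hypot(x,y);th=r/K[0,0]
    return R@H[:3,:3]@np.array([np.sin(th)*x/r,np.sin(th)*y/r,np.cos(th)])
s=0.0722;k=np.sqrt(1-s*s);R=np.array([[0,-k,s],[0,s,k],[-1,0,0]])
for n,pos,rows in [('w33',[476,-404.6,59.5],dict(col_out=253.5,col_in=276.5,but_top=287)),('w34',[476.4,-406.4,51.4],dict(col_out=257.7,col_in=283.8,but_top=288.5))]:
    p=np.array(pos)+R@H[:3,3]
    for kk,v in rows.items():
        d=ray(R,240+180/2.6,v)
        for z in (75,84,90): print(n,kk,z,np.round((p+d*(z-p[2])/d[2])[:2],1),end=' ')
        print()
    # button left/right extents at row ~ 
E
python3 - <<'E'
import cv2
a=cv2.imread('pics/w34.png');b=cv2.imread('pics/w33.png')
cv2.imwrite('pics/z23.png',cv2.hconcat([cv2.resize(x[245:325,255:365],None,fx=3.6,fy=3.6,interpolation=2).clip(0,127)*2 for x in (b,a)]))
E
```

```text
w33 col_out 75 [ 454.9 -404.5] w33 col_out 84 [ 451.5 -404.2] w33 col_out 90 [ 449.2 -404. ] 
w33 col_in 75 [ 466.6 -405.4] w33 col_in 84 [ 462.5 -405. ] w33 col_in 90 [ 459.8 -404.8] 
w33 but_top 75 [ 472.2 -405.8] w33 but_top 84 [ 467.8 -405.4] w33 but_top 90 [ 464.8 -405.2] 
w34 col_out 75 [ 454.2 -406.2] w34 col_out 84 [ 450.7 -405.9] w34 col_out 90 [ 448.3 -405.7] 
w34 col_in 75 [ 467.  -407.1] w34 col_in 84 [ 462.7 -406.8] w34 col_in 90 [ 459.8 -406.5] 
w34 but_top 75 [ 469.4 -407.3] w34 but_top 84 [ 464.9 -406.9] w34 but_top 90 [ 462.  -406.7]
```

View pics/z23.png

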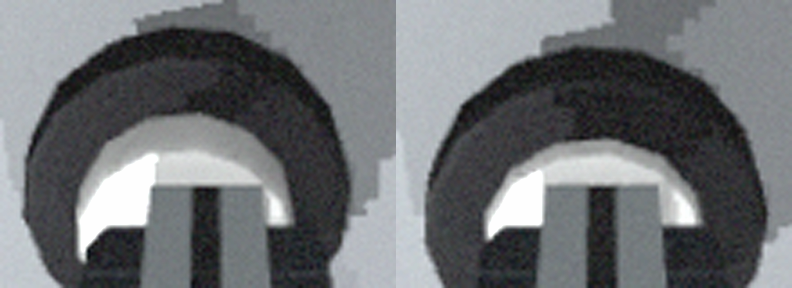

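>>> send_rows:
  moves:
    - {"fingers": 0, "x": 0, "y": 0, "z": -0.5, "yaw": 0}
    - {"fingers": 0, "x": 0, "y": 0, "z": 0, "yaw": 0}
    - {"fingers": 0, "x": 0, "y": 0, "z": 8, "yaw": 0}
    - {"fingers": 0, "x": 0, "y": 0, "z": 25, "yaw": 0}
    - {"fingers": 0, "x": 0, "y": 0, "z": 40, "yaw": 0}
    - {"fingers": 0, "x": -20, "y": 0, "z": 20, "yaw": 0}
    - {"fingers": 0, "x": -40, "y": 0, "z": 0, "yaw": 0}
    - {"fingers": 0, "x": -40, "y": 0, "z": 0, "yaw": 0}
    - {"fingers": 0, "x": 0, "y": 0, "z": 0, "yaw": 0}
    - {"fingers": 0, "x": 0, "y": 0, "z": 0, "yaw": 0}

```text
t: 42.0
position: [374.6, -406.1, 141.3]
tcp_rot: [[0.001, -0.997, 0.074], [-0.001, 0.074, 0.997], [-1.0, -0.001, -0.001]]
force: [0.3, -0.6, 0.1]
gripper_width: -0.004
```

```bash
python3 - <<'E'
from h import *
o,c=snap('wrist','w35.png');print(o['position'],o['force'],o['t'])
o,c=snap('top','t9.png')
g=lambda f:cv2.cvtColor(cv2.imread('pics/'+f),cv2.COLOR_BGR2GRAY).astype(np.float32)
r=g('top1.png');f=g('t9.png')
for n,(x0,x1,y0,y1) in dict(Lc=(216,236,176,196),Rt=(360,410,190,210),Rr=(415,435,210,260)).items():
    a=r[y0:y1,x0:x1];b=f[y0:y1,x0:x1];a=(a-a.mean())/a.std();b=(b-b.mean())/b.std()
    cc,W=cv2.findTransformECC(a,b,np.eye(2,3,dtype=np.float32),cv2.MOTION_TRANSLATION,(3,200,1e-6),None,3);print(n,cc,W[:,2])
E
```

```text
[ 374.60971375 -406.09146073  141.34587265] [ 0.32453479 -0.5536557   0.06392035] 42.0
Lc 0.9982109335996726 [-0.02935024 -0.03022227]
Rt 0.9966555371499737 [-0.00621585  0.02163142]
Rr 0.9888932444023212 [-0.17042334 -0.05889641]
```

View pics/t9.png

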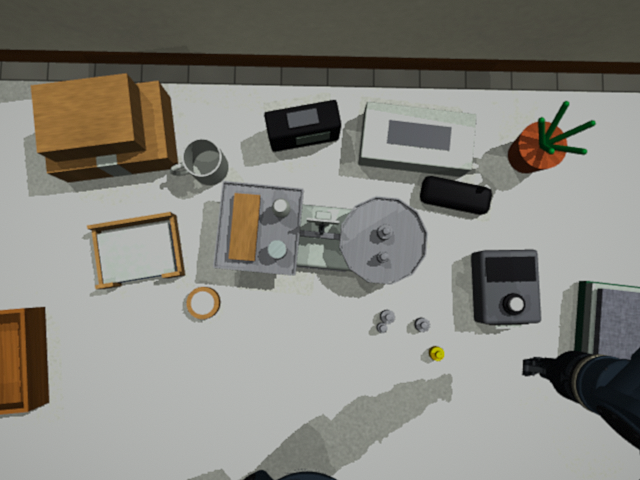

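View pics/w35.png

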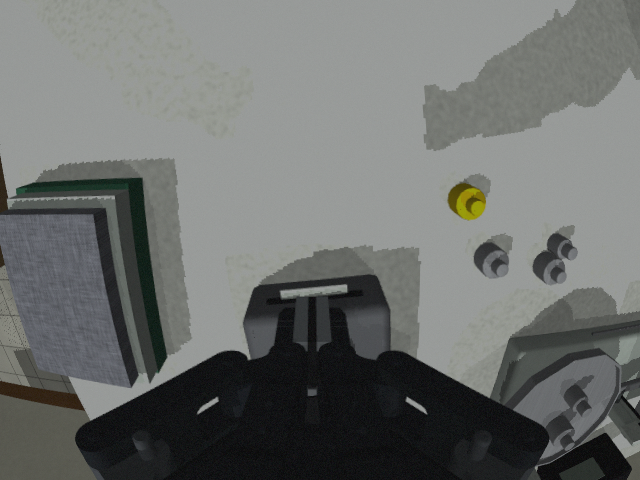

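```bash
python3 -c "
from bench import bot
print(bot.close_job())"
```

```text
the job is handed in; nothing more can be done
None
```

I finished the parcel weighing and handed the job in at about 42 s of robot time; no verdict was reported. The beam looked level before I pressed the label printer's button and after I let it go.

- **Books and box:** I drew the gift box out along its own axis. In the top view both books lie flat in the frame, and I didn't touch them.
- **Left pan:** It holds the gift box, the vase and the tin. I saw no doll or flask on the table.
- **Right pan:** It holds one 120 g weight and one 60 g weight.
- **Level check:** Comparing the pan edges with the empty balance gave a shift of about 0.0–0.17 px. A 60 g difference moved them by about 0.65 px. An angle estimate of the pointer from the side was too coarse to confirm this to the gram.
- **Button:** I pressed until it stopped, at about 21 N. The pictures show it going down by roughly 6 mm, and I then released it and moved the arm clear.
- **Left alone:** The tape roll, mug, glasses case and yellow weight look where they were. One 120 g weight on the table was knocked against a 60 g weight during the run, while the arm was elsewhere. I used neither of them.

**Mismatch with the description:** The real fingertips sit about 38 mm behind the reported tool point. My first attempt to grip the box therefore closed above it with no contact force. I measured the offset in the wrist camera and allowed for it in every later move.

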